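Fit out the workshop air manifold

ROBOT

A 7-joint arm with a two-finger parallel gripper is mounted at the origin on the work surface; the furniture and walls round the work are solid. World frame = base frame: x ahead of the robot, y to its left, z up, the work surface at z = 0. Lengths are in m, angles in rad, forces in N, time in s.
With the tool pointing down it reaches from about 0.4 to 0.875 m from the base axis. Payload 6.5 kg.
Tool frame: the origin (TCP) lies midway between the tips of the shut fingers; the grasp point (between the pads) lies 19 mm behind it (pinch_z is the distance from the TCP to the grasp point, in m); z points along the fingers, y is the line along which they close (so a half turn about z gives the same grasp; the last joint's range is limited). The gripper opens to 88 mm and grips with 3 to 60 N. Pads are 18 mm wide; open, the fingers measure 123 mm over their backs; the gripper's body (75 mm by 187 mm) begins 45 mm behind the grasp point.
Start: joints at [-1.183, 0.536, -0.004, 1.538, 0.003, 1.067, -0.071], TCP at [0.285, 0.584, 0.239] pointing down, gripper open.
Joint ranges: [-2.7, 2.7], [-0.37, 2.16], [-1.27, 1.26], [0.24, 2.4], [-1.31, 4.45], [0.19, 1.91], [-2.76, 2.76]. Speed limits (rad/s): [2.39, 2.39, 3.14, 3.14, 3.14, 3.14, 3.14].

INTERFACE

Orientations are given as [roll, pitch, yaw] about the fixed x, y, z axes, in that order (R = Rz(yaw) Ry(pitch) Rx(roll)).
In Python, from bench import * gives the robot as it stands.
- The arm moves only by the tool move_arm, never from a script. Its argument "steps" is a list of rows, each a list of 2 entries, a list of its own where there are three numbers: the shift along the tool's x, y, z in cm, then the turn about the tool's z in rad. In form: [[[x, y, z], roll], ...]. A call has 1 to 10 rows; each row is the pose to reach, as a shift and turn from the pose commanded when the call began, along the tool's axes at that moment; what a row does not reach only later rows make up. A row lasts 1/8 s, in which the tool goes at most 62.5 mm and 10.7 degrees, less where a joint would pass 70% of its speed; a pose out of reach is approached as far as the arm can. A call with a gripper value outside its range is refused whole. "claw" is the finger opening in cm, from 0 to 8.81, set as the call begins (left out, the last holds). The fingers move at their own pace and stop on an object; "grip_force" is the grip in N (left out, the last holds). Time passes only in rows, so rows that repeat a pose let the fingers close. It gives the time, the measured TCP pose, the force, the opening and the grip force at its end, in the units of the state.
- get_state(): the state, without advancing time (a new reading comes with each control period).
- grab_frame(name): name is "side" or "top"; returns a dict with "color" (420x560x3 uint8, red, green, blue), "z_map" (420x560 float32, m along the optical axis (not along the pixel's ray), 0 where there is no reading), "fovy" (degrees; the focal length in pixels is half the picture's height over the tangent of half this angle, whatever the lens; pixels are square), "cx", "cy" (the principal point, pixels), "k1" (the pictures are not rectified: a ray, as slopes to the right and down, at radius r is drawn at 1 + k1 r^2 times it, then the intrinsics apply), "extrinsics" (4x4, takes a point from world to camera coordinates). Camera axes: x right, y down, z forward; pixel columns grow to the right and rows downward; lengths in m; the calibration is good to about 2 mm. A picture is of the moment at which its call begins.
- hand_in(): hands the job in; it is judged then, once.
The state is a dict: "t": time; "qpos": joint angles; "joint_velocities": joint speeds; "effort": joint torques, N m; "ee_pos": TCP position; "eef_rot": TCP orientation; "ft_force": force on the tool from outside, world axes, zero at the start; "torque": the same for the moment, N m; "finger_gap": opening from 0.0 (shut) to 1.0 (fully open); "grasp_force": force on a finger pad.
Only numpy, scipy, OpenCV 4.12 (cv2) and the standard library are available. Lean on these libraries where they do the work, as an engineer would, in place of code of your own. Each camera call takes 0.05 s, during which the arm holds its last target. There are 200 camera calls.

TASK

Get the air manifold ready for the bench: first turn the regulator knob fully anticlockwise to its stop, so the air is off, then screw every brass hose-barb fitting lying about the bench into a free port, clockwise until it has drawn down tight, stopping with its barb pointing straight out over the front mark. Then push the grey supply tube down into the inlet, past its grip until it is fully home, and last of all turn the air on by turning the knob fully clockwise to its other stop; leave the other things on the table where they are.

Things in the scene. Friction and masses are not known exactly. Their poses are not given: they have to be found in the camera images.
- manifold: Air manifold fixed to the table: flat steel bed 72 mm deep (x), 470 long (y), 18 high; origin mid underside, z up, its front is -x. Along y: regulator knob at -195 mm, four alike brass screw ports at -108, -36, +36, +108, black push-in inlet (40 mm block) at +185; these open upward, mouths 47 mm above the table. A black mark on the front lip before each port shows where the barb must point.
- reg_knob (a joint): Pressure regulator knob, rad, vertical axis. 0 = end stop fully anticlockwise seen from above (off); grows clockwise to its other stop, fully open, at 2.6. Light friction (0.03 N m); stays where it is left.
- reg_knob_grip (a point): Point on the knob's axis at the height to grip. The 44 mm round knob carries an upright bar grip along this point's own x axis (it turns with the knob; parallel to the manifold's x when off). Pinch the bar across, along the point's y.
- tube: Rigid grey supply tube, 12 mm thick, 98 mm long, chamfered foot; its top 10 mm is a 15 mm wide cap. Origin at the centre of its foot, z up along it. At the start it stands in the tube block, foot 5 mm above the table.
- tube_block: Wooden block 50 x 50 x 30 mm, fixed, with a hole 15 mm wide and 25 mm deep in which the tube stands loosely. Origin under its centre.
- inlet (a point): Centre of the mouth of the push-in inlet, axes as the manifold: vertical 14 mm hole, 2 mm chamfer. Two sprung jaws 9 to 17 mm below the mouth grip the tube; passing them takes some 5 to 20 N. Fully home, the tube's foot stands on the floor 29 mm below the mouth.
- port0 (a point): Centre of the mouth of the screw port nearest the knob, axes as the manifold. Each port: brass ring 55 mm across; 43 mm bore narrowed to 33 mm by two opposite thread flights with two wide gaps for a fitting's lugs; a sprung rubber seal 19 mm below the mouth.
- port1 (a point): Mouth centre of the second screw port from the knob, axes as the manifold. In each port a fitting enters turned about 75 degrees (60 to 125) anticlockwise from the manifold's axes (half a turn from that also enters, but then the barb ends at the back: wrong) and sinks until its underside rests on the seal 19 mm below the mouth, its flange then 2 mm above the mouth.
- port2 (a point): Mouth centre of the third screw port from the knob, axes as the manifold. In each port, turn clockwise: over the last 25 degrees the flights draw the fitting down 1 to 2 mm against the seal (a pull of some 10 N), resistance rising. It is tight with its axes as the manifold's, barb over the mark; a hard stop comes about 17 degrees beyond. Friction holds it.
- port3 (a point): Mouth centre of the screw port nearest the inlet, axes as the manifold; like the others.
- fitting_a: Loose brass hose-barb fitting standing upright on its thread. The fittings are three or four, all alike; absent ones read None. Origin: centre of the underside, z up, 63 mm tall, 0.13 to 0.2 kg.
- barb_a (a point): Tip of the hose barb of fitting_a.
- fitting_b: Loose brass hose-barb fitting standing upright on its thread. Like fitting_a. From the underside up: male thread 30 mm wide, 21 mm long, foot chamfered to 27 mm; two lugs 5 mm thick along +y and -y, 40 mm over their tips, 3 to 8 mm up; flange 36 mm wide, 21 to 25 mm up; square body 24 x 24 mm, 25 to 60 mm up, faces square to x and y.
- barb_b (a point): Tip of the hose barb of fitting_b.
- fitting_c: Loose brass hose-barb fitting standing upright on its thread. Like fitting_a and fitting_b. The barb, 15 mm thick, runs along -x, 44 mm above the underside, its tip 48 mm from the axis. Grip the square body by its y faces, above the flange.
- barb_c (a point): Tip of the hose barb of fitting_c.
- fitting_d: Loose brass hose-barb fitting standing upright on its thread. Like the others. The lugs must be in the gaps of a port to enter; a nudged fitting slides and stays upright.
- barb_d (a point): Tip of the hose barb of fitting_d.
- tailor_chalk: Bystander, to be left alone: flat tailor's chalk, 40 x 49 x 8 mm.
- bobbin_0: Bystander, to be left alone: small thread bobbin, 25 mm wide, 12 mm high.
- wax_block: Bystander, to be left alone: block of wax, 30 x 46 x 19 mm.
- thread_snips: Bystander, to be left alone: thread snips, 21 x 99 x 8 mm.
- pen_1: Bystander, to be left alone: slim pen, 145 mm.
- pattern_weight_1: Bystander, to be left alone: steel pattern weight, 50 mm wide, 24 mm high.
Things that resemble listed ones, but are neither listed nor needed, are in the scene too. Leave any purple look-alike of the fitting_b alone. What is shaped like the fitting_a but red is not meant.

How it is judged:
By the outcome, as a careful person would: the job done as asked, in the order asked, and still so for the second after the job is handed in, with the robot touching nothing.
Of fitting_a, fitting_b, fitting_c, fitting_d only 3 to 4 are there at a start; the rules pass over those that are not, and their reading is None.
At some moment in a run one of fitting_a, fitting_b, fitting_c, fitting_d may be knocked a few centimetres aside while the robot is not near it.
It also fails if it takes over 208 s, if anything falls off the work surface, if the arm or the gripper's body presses on something with over 40 N, if the wrist force passes 120 N, or if a joint passes its speed limit or range.

## Working session

There is one attempt and no reset: what is moved stays moved. The work goes in short steps, Python scripts to look and compute and a tool call to move; the robot and the scene stay as the last step left them, time stands still between calls to the robot, and variables do not carry over. Pictures are saved under pics/ and viewed, at most 14 in all, crops included, and the job is handed in when it is done.

Besides the shell and the picture viewer there is one more tool, called in YAML: its name, and indented under it one key for each argument. move_arm: Moves the arm, as the interface text tells. Its arguments: {"type":"object","properties":{"steps":{"type":"array","items":{"type":"array"}},"claw":{"type":"number"},"grip_force":{"type":"number"}},"required":["steps"]}

```bash
mkdir -p pics; ls
cat > h.py <<'E'
from bench import *
import numpy as np, cv2
def shot(n,save=None):
    f=grab_frame(n)
    if save: cv2.imwrite('pics/'+save,f['color'][:,:,::-1])
    return f
def ray(f,u,v):
    F=f['color'].shape[0]/2/np.tan(np.radians(f['fovy'])/2)
    xd=np.stack([(np.asarray(u,float)-f['cx'])/F,(np.asarray(v,float)-f['cy'])/F],-1)
    x=xd.copy()
    for _ in range(20): x=xd/(1+f['k1']*(x**2).sum(-1,keepdims=True))
    return x
def pts(f):
    h,w=f['z_map'].shape
    u,v=np.meshgrid(np.arange(w),np.arange(h))
    x=ray(f,u,v); z=f['z_map'][...,None]
    P=np.concatenate([x*z,z],-1); E=np.array(f['extrinsics'])
    W=(P-E[:3,3])@E[:3,:3]
    W[f['z_map']==0]=np.nan
    return W
def onplane(f,u,v,z):
    x=ray(f,u,v);E=np.array(f['extrinsics']);R=E[:3,:3]
    c=-R.T@E[:3,3]; d=np.concatenate([x,np.ones(x.shape[:-1]+(1,))],-1)@R
    return c+d*((z-c[2])/d[...,2])[...,None]
E
python3 - <<'E'
from h import *
s=get_state();print(s)
for n in('top','side'):
    f=shot(n,n+'0.png');E=np.array(f['extrinsics']);print(n,-E[:3,:3].T@E[:3,3],E[:3,:3].round(2).tolist(),f['fovy'],f['k1'])
E
```

```text
pics
{'t': 0.0, 'qpos': array([-1.18319547,  0.53714685, -0.00447202,  1.53884431,  0.00262324,
        1.06727964, -0.0711772 ]), 'joint_velocities': array([-5.57884325e-05, -1.40142988e-03, -9.12351807e-04, -1.88767088e-04,
        9.78839073e-04, -1.42459880e-03, -1.86471876e-03]), 'effort': array([ 1.07187864e-04, -5.70986187e+01,  9.90736708e-01, -2.51595283e+01,
       -5.63431741e-02,  1.79931259e-02,  1.45919453e-04]), 'ee_pos': array([0.28469055, 0.58367474, 0.23786251]), 'eef_rot': array([-3.13992511e+00,  1.26197467e-04,  2.68792652e+00]), 'ft_force': array([ 0.50935264,  0.37599425, -0.08721985]), 'torque': array([-0.04652758,  0.00805364,  0.02324401]), 'grasp_force': 0.0, 'finger_gap': 1.0020981649886915}
top [ 0.29721172 -0.02273082  1.09024676] [[-0.02, -1.0, -0.02], [-0.98, 0.02, -0.19], [0.19, 0.02, -0.98]] 55.0950743428631 0.032003990693112404
side [ 0.43916223 -0.91582619  0.6458692 ] [[1.0, -0.07, 0.01], [-0.03, -0.52, -0.85], [0.06, 0.85, -0.52]] 53.15598766978373 0.023663791372565204
```

View pics/top0.png

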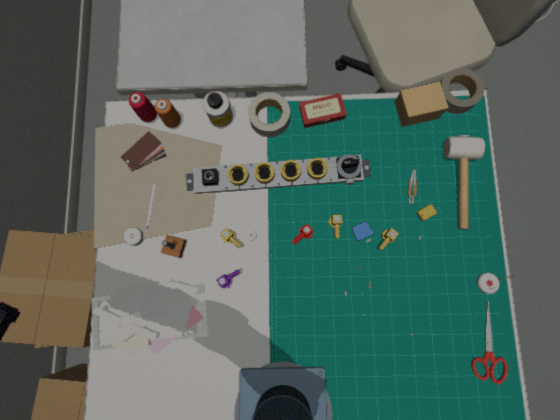

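View pics/side0.png

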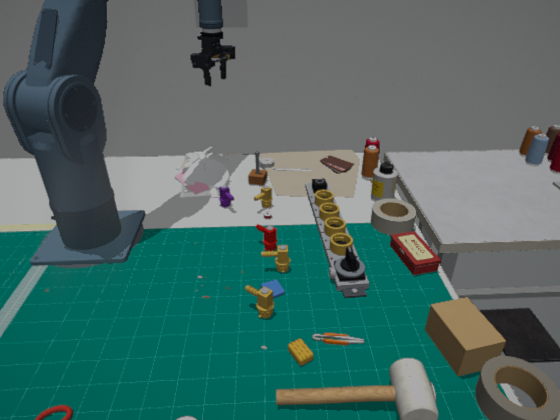

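The top view shows three brass fittings at (230,238), (337,222) and (390,238). The red look-alike is at (305,233) and the purple one at (230,278). The knob is at (349,167), the ports at (317,168), (291,170), (264,172) and (238,174), the inlet at (210,176), and the tube block at (173,245). The side view agrees.

```bash
cat > meas.py <<'E'
from h import *
def rings(f):
    W=pts(f);hsv=cv2.cvtColor(f['color'],cv2.COLOR_RGB2HSV)
    m=((hsv[...,0]>15)&(hsv[...,0]<35)&(hsv[...,1]>120)&(hsv[...,2]>60)).astype(np.uint8)
    return W,m
if __name__=='__main__':
    f=shot('top');W,m=rings(f)
    n,l,st,c=cv2.connectedComponentsWithStats(m)
    for i in range(1,n):
        if st[i,4]<40: continue
        P=W[l==i]; P=P[~np.isnan(P[:,0])]
        print(c[i].round(1),st[i],'z',np.percentile(P[:,2],[5,50,95]).round(4),'mean',P.mean(0).round(4))
    for name,(u,v) in dict(knob=(349,167),inlet=(210,176),tube=(170,244)).items():
        Q=W[v-14:v+14,u-14:u+14].reshape(-1,3);print(name,np.nanpercentile(Q[:,2],[5,50,90,99,100]).round(4), onplane(f,u,v,.047).round(4))
    big=cv2.resize(f['color'][145:295,120:420],None,fx=2.66,fy=2.66,interpolation=cv2.INTER_CUBIC)
    cv2.imwrite('pics/topc.png',big[:,:,::-1])
E
python3 meas.py
```

```text
[219.8 119.8] [210 115  19  10  98] z [0.0271 0.0499 0.0663] mean [0.7664 0.1557 0.048 ]
[316.6 168.8] [308 158  19  21 185] z [0.0278 0.0445 0.0492] mean [ 0.6205 -0.1068  0.0419]
[290.2 170.9] [281 161  19  20 172] z [0.0322 0.0443 0.0496] mean [ 0.6163 -0.0352  0.0431]
[264.2 173.1] [255 163  19  20 173] z [0.0293 0.0443 0.0498] mean [0.6122 0.0352 0.0429]
[237.8 174.6] [228 165  20  20 177] z [0.0296 0.0447 0.0495] mean [0.61   0.1069 0.0425]
[426.4 212.1] [418 205  18  16 180] z [0.0135 0.018  0.0214] mean [ 0.4987 -0.3975  0.0178]
[335.  225.9] [329 215  13  23 117] z [0.0252 0.0497 0.0616] mean [ 0.4626 -0.1483  0.0471]
[385.8 238.5] [379 229  15  21 140] z [0.0224 0.0492 0.0605] mean [ 0.4266 -0.2781  0.045 ]
[231.6 238.4] [222 230  19  17 102] z [0.0225 0.0469 0.0587] mean [0.4362 0.1229 0.0454]
knob [-0.0004  0.0352  0.0704  0.0763  0.0781] [ 0.6216 -0.1932  0.047 ]
inlet [0.0029 0.0191 0.0481 0.052  0.0563] [0.6066 0.1813 0.047 ]
tube [-0.005   0.0123  0.0331  0.1044  0.1063] [0.425  0.2836 0.047 ]
```

View pics/topc.png

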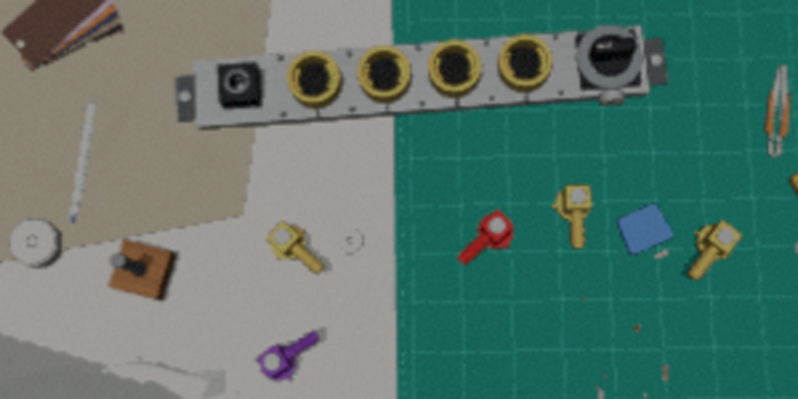

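```bash
cat > m2.py <<'E'
from h import *
from meas import rings
def up(f):  # upscaled brass mask
    c=cv2.resize(f['color'],None,fx=4,fy=4,interpolation=cv2.INTER_CUBIC)
    hsv=cv2.cvtColor(c,cv2.COLOR_RGB2HSV)
    return c,((hsv[...,0]>13)&(hsv[...,0]<36)&(hsv[...,1]>100)&(hsv[...,2]>50)).astype(np.uint8)
def upx(p): return (np.asarray(p,float)+.5)/4-.5
if __name__=='__main__':
    ft=shot('top');fs=shot('side')
    for n,f in(('top',ft),('side',fs)):
        c,m=up(f);k,l,st,ce=cv2.connectedComponentsWithStats(m)
        for i in range(1,k):
            if st[i,4]<700: continue
            x0,y0,w,h,a=st[i]
            cs,_=cv2.findContours((l==i).astype(np.uint8),cv2.RETR_EXTERNAL,cv2.CHAIN_APPROX_NONE)
            p=max(cs,key=len)[:,0]; uv=upx(p)
            Q=onplane(f,uv[:,0],uv[:,1],.047)
            ax=1 if n=='top' else 0
            lo,hi=Q[:,ax].min(),Q[:,ax].max()
            g=onplane(f,*upx(ce[i]),.047)
            print(n,upx(ce[i]).round(1),a,'mid',round((lo+hi)/2,4),'wid',round(hi-lo,4),'other',[Q[:,1-ax].min().round(4),Q[:,1-ax].max().round(4)],'cen',g.round(4))
    # body caps: high points
    for n,f in(('top',ft),):
        W=pts(f)
        for (u,v) in((230,236),(337,220),(392,235),(305,231)):
            s=W[v-12:v+16,u-14:u+14].reshape(-1,3);t=s[s[:,2]>.052];b=s[(s[:,2]>.03)]
            print(n,u,v,len(t),np.nanmean(t,0).round(4),np.nanmax(s[:,2]))
    W=pts(ft);Q=W[150:185,330:366].reshape(-1,3);T=Q[Q[:,2]>.062];print('bar',len(T),T.mean(0),np.linalg.svd(T[:,:2]-T[:,:2].mean(0))[1:],Q[:,2].max())
    Q=W[228:262,155:192].reshape(-1,3);T=Q[Q[:,2]>.085];print('tube',len(T),np.median(T,0))
    W=pts(fs);Q=W[135:190,240:275].reshape(-1,3);T=Q[(Q[:,2]>.085)&(Q[:,1]<.35)&(Q[:,1]>.2)];print('tubeS',len(T),np.median(T,0))
    for n,f in(('top',ft),('side',fs)):
        x,y,w,h=(320,140,60,50) if n=='top' else (310,235,80,70)
        cv2.imwrite(f'pics/k_{n}.png',cv2.resize(f['color'][y:y+h,x:x+w],None,fx=6,fy=6,interpolation=cv2.INTER_CUBIC)[:,:,::-1])
    a=cv2.imread('pics/k_top.png');b=cv2.imread('pics/k_side.png');a=cv2.copyMakeBorder(a,0,b.shape[0]-a.shape[0],0,0,0);cv2.imwrite('pics/k.png',cv2.resize(np.hstack([a,b]),(800,400)))
E
python3 m2.py
```

```text
top [464.5  81.1] 2695 mid -0.5171 wid 0.0682 other [np.float64(0.8111), np.float64(0.8773)] cen [ 0.8585 -0.5219  0.047 ]
top [420.8 114. ] 5108 mid -0.4029 wid 0.119 other [np.float64(0.7365), np.float64(0.8355)] cen [ 0.7664 -0.3957  0.047 ]
top [164.6 110. ] 979 mid 0.3156 wid 0.0419 other [np.float64(0.7717), np.float64(0.8319)] cen [0.8001 0.3099 0.047 ]
top [269.3 103.4] 1502 mid 0.0209 wid 0.0681 other [np.float64(0.7883), np.float64(0.8243)] cen [0.8116 0.0182 0.047 ]
top [221.6 119.1] 2611 mid 0.1546 wid 0.059 other [np.float64(0.7521), np.float64(0.795)] cen [0.769  0.1509 0.047 ]
top [316.8 168.4] 3415 mid -0.1074 wid 0.0531 other [np.float64(0.5909), np.float64(0.6498)] cen [ 0.6202 -0.1069  0.047 ]
top [462.6 196.6] 6821 mid -0.4864 wid 0.0397 other [np.float64(0.4488), np.float64(0.6371)] cen [ 0.5323 -0.4841  0.047 ]
top [290.4 170.5] 3364 mid -0.036 wid 0.052 other [np.float64(0.5872), np.float64(0.6462)] cen [ 0.6163 -0.0358  0.047 ]
top [264.2 172.5] 3335 mid 0.0355 wid 0.0519 other [np.float64(0.5842), np.float64(0.6417)] cen [0.6126 0.0351 0.047 ]
top [237.8 174.
[... 2560 characters left out ...]
3 wid 0.0744 other [np.float64(-0.5538), np.float64(-0.4793)] cen [ 0.8478 -0.5108  0.047 ]
side [334.8 394.9] 25645 mid 0.5444 wid 0.186 other [np.float64(-0.5297), np.float64(-0.5013)] cen [ 0.5422 -0.5158  0.047 ]
top 230 236 87 [0.4461 0.1352 0.0577] 0.06291408617054053
top 337 220 88 [ 0.4775 -0.152   0.0601] 0.06674001300580211
top 392 235 100 [ 0.4353 -0.2887  0.06  ] 0.06699077078404474
top 305 231 94 [ 0.4509 -0.0714  0.0604] 0.06821371450190483
bar 97 [ 0.62663856 -0.19366041  0.07287629] (array([0.11843966, 0.04173291]), array([[-0.0907828 ,  0.99587072],
       [ 0.99587072,  0.0907828 ]])) nan
tube 35 [0.42228222 0.28027819 0.10249993]
tubeS 24 [0.4234167  0.27886361 0.09712553]
```

View pics/k.png

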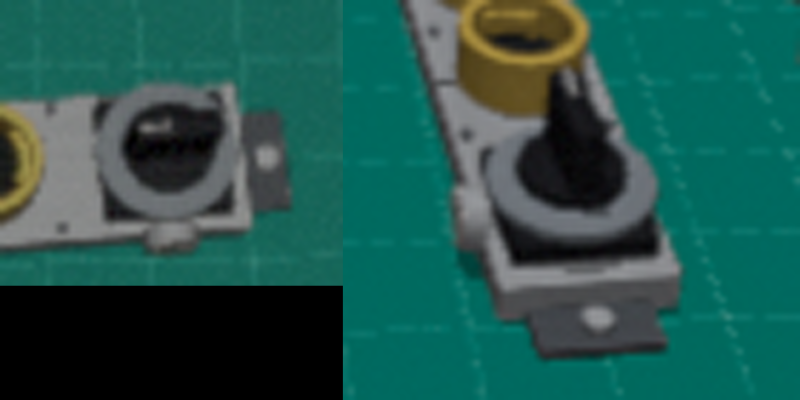

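```bash
cat > d.py <<'E'
import sys
from h import *
# usage: d.py x y z yaw_deg -> shift cm in tool axes, turn rad
def delta(x,y,z,yaw):
    s=get_state();p=s['ee_pos'];r,pi,yw=s['eef_rot']
    dx=np.array([x,y,z])-p
    a=(yaw*np.pi/180-yw+np.pi)%(2*np.pi)-np.pi
    tx=np.array([np.cos(yw),np.sin(yw),0]);ty=np.array([np.sin(yw),-np.cos(yw),0])
    print('t',round(s['t'],2),'pos',p.round(4),'rot',s['eef_rot'].round(4),'F',s['ft_force'].round(1),'T',s['torque'].round(2),'gap',round(s['finger_gap']*8.81,2),round(s['grasp_force'],1),'q7',s['qpos'][6].round(2))
    print('shift cm',(100*dx@tx).round(2),(100*dx@ty).round(2),(-100*dx[2]).round(2),'turn',round(-a,3))
a=list(map(float,sys.argv[1:]))
for i in range(0,len(a),4): delta(*a[i:i+4])
E
python3 d.py .6264 -.195 .12 95
python3 - <<'E'
from h import *
W=pts(shot('top'));Q=W[150:190,325:372].reshape(-1,3)
r=np.hypot(Q[:,0]-.6264,Q[:,1]+.195)
print('ring',np.nanmedian(Q[(r<.022)&(r>.016),2]),'bar',np.nanpercentile(Q[r<.01,2],[10,50,90]))
W=pts(shot('side'));Q=W[230:290,320:380].reshape(-1,3)
r=np.hypot(Q[:,0]-.6264,Q[:,1]+.195)
print('ring',np.nanmedian(Q[(r<.022)&(r>.016),2]),'bar',np.nanpercentile(Q[r<.01,2],[10,50,90]))
T=Q[(Q[:,2]>.062)&(r<.03)];print(T.mean(0),len(T),T.min(0),T.max(0))
E
```

```text
t 0.25 pos [0.2848 0.584  0.2383] rot [-3.1408e+00  1.0000e-04  2.6878e+00] F [ 0.6  0.8 -0.5] T [-0.03  0.02 -0.01] gap 8.83 0.0 q7 -0.07
shift cm -64.84 -55.04 11.83 turn 1.03
ring 0.04574084091215293 bar [0.04476745 0.07046326 0.07653509]
ring 0.042819083823078745 bar [0.04320588 0.0686569  0.07270064]
[ 0.62715915 -0.19994285  0.07039603] 108 [ 0.61984663 -0.21763327  0.0627759 ] [ 0.63626283 -0.17591464  0.07599569]
```

move_arm:
  steps:
    - [[-64.8,-55.0,11.8],1.03]
    - [[-64.8,-55.0,11.8],1.03]
    - [[-64.8,-55.0,11.8],1.03]
    - [[-64.8,-55.0,11.8],1.03]
    - [[-64.8,-55.0,11.8],1.03]
    - [[-64.8,-55.0,11.8],1.03]
    - [[-64.8,-55.0,11.8],1.03]
    - [[-64.8,-55.0,11.8],1.03]
    - [[-64.8,-55.0,11.8],1.03]
    - [[-64.8,-55.0,11.8],1.03]
  claw: 5

```text
t: 1.6
ee_pos: [0.5344, 0.0157, 0.1528]
eef_rot: [3.141, -0.0, 1.658]
ft_force: [1.3, 1.1, 0.0]
finger_gap: 0.565
grasp_force: 0.0
```

```bash
python3 d.py .6266 -.195 .12 95
```

```text
t 1.6 pos [0.5344 0.0157 0.1528] rot [ 3.1408e+00 -3.0000e-04  1.6584e+00] F [1.3 1.1 0. ] T [-0.   -0.01 -0.03] gap 4.98 0.0 q7 0.17
shift cm -21.79 7.34 3.28 turn 0.0
```

move_arm:
  steps:
    - [[-21.8,7.3,3.3],0]
    - [[-21.8,7.3,3.3],0]
    - [[-21.8,7.3,3.3],0]
    - [[-21.8,7.3,3.3],0]
    - [[-21.8,7.3,3.3],0]
    - [[-21.8,7.3,3.3],0]

```text
t: 2.35
ee_pos: [0.6251, -0.1925, 0.1195]
eef_rot: [-3.141, -0.001, 1.658]
ft_force: [0.7, 0.4, -0.5]
finger_gap: 0.565
grasp_force: 0.0
```

```bash
python3 d.py .6266 -.195 .05 95
python3 - <<'E'
from h import *
f=shot('side');g=shot('top')
a=cv2.resize(f['color'][180:300,270:430],None,fx=2.5,fy=2.5);b=cv2.resize(g['color'][110:230,270:430],None,fx=2.5,fy=2.5)
cv2.imwrite('pics/k2.png',np.hstack([a,b])[:,:,::-1])
E
```

```text
t 2.35 pos [ 0.6251 -0.1925  0.1195] rot [-3.1412e+00 -1.1000e-03  1.6583e+00] F [ 0.7  0.4 -0.5] T [-0.03  0.06 -0.  ] gap 4.98 0.0 q7 0.53
shift cm -0.26 0.13 6.95 turn 0.0
```

View pics/k2.png

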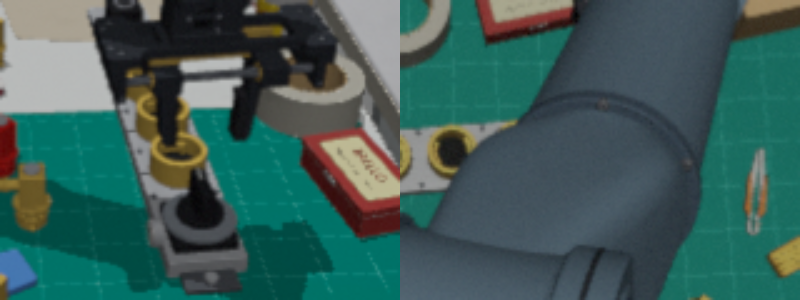

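The side view shows the fingers straddling the knob bar. The arm blocks the top view. I'll descend and grip.

move_arm:
  steps:
    - [[-0.25,0.1,4],0]
    - [[-0.25,0.1,6.9],0]
    - [[-0.25,0.1,6.9],0]
    - [[-0.25,0.1,6.9],0]

```text
t: 2.95
ee_pos: [0.6273, -0.1954, 0.0521]
eef_rot: [3.14, 0.0, 1.659]
ft_force: [0.7, -0.4, -0.3]
finger_gap: 0.566
grasp_force: 0.0
```

move_arm:
  steps:
    - [[0,0,0],0]
    - [[0,0,0],0]
    - [[0,0,0],0]
    - [[0,0,0],0]
    - [[0,0,0],0]
    - [[0,0,0],0]
  claw: 0
  grip_force: 25

```text
t: 3.7
ee_pos: [0.629, -0.1958, 0.0514]
eef_rot: [3.137, 0.001, 1.658]
ft_force: [6.2, 0.4, -3.2]
finger_gap: 0.162
grasp_force: 25.0
```

```bash
python3 d.py .6266 -.195 .05 95
```

```text
t 3.7 pos [ 0.629  -0.1958  0.0514] rot [3.1367e+00 1.2000e-03 1.6584e+00] F [ 6.2  0.4 -3.2] T [-0.1  -1.2  -0.06] gap 1.42 25.0 q7 0.56
shift cm 0.1 -0.23 0.14 turn 0.0
```

move_arm:
  steps:
    - [[0,0.2,0],0]
    - [[0,0.2,0],-0.18]
    - [[0,0.2,0],-0.36]
    - [[0,0.2,0],-0.54]
    - [[0,0.2,0],-0.72]
    - [[0,0.2,0],-0.9]
    - [[0,0.2,0],-1.08]
    - [[0,0.2,0],-1.26]
    - [[0,0.2,0],-1.4]
    - [[0,0.2,0],-1.4]

```text
t: 4.95
ee_pos: [0.6298, -0.1951, 0.0513]
eef_rot: [3.14, 0.003, 3.057]
ft_force: [4.9, 1.7, 1.3]
finger_gap: 0.162
grasp_force: 25.0
```

```bash
python3 d.py .629 -.195 .05 183
```

```text
t 4.95 pos [ 0.6298 -0.1951  0.0513] rot [3.1404e+00 2.7000e-03 3.0575e+00] F [4.9 1.7 1.3] T [ 0.46 -0.94 -0.02] gap 1.43 25.0 q7 1.67
shift cm 0.08 -0.0 0.13 turn -0.136
```

move_arm:
  steps:
    - [[0,0,0],-0.1]
    - [[0,0,0],-0.15]
    - [[0,0,0],-0.15]

```text
t: 5.32
ee_pos: [0.6298, -0.195, 0.0513]
eef_rot: [3.141, 0.003, -3.078]
ft_force: [4.3, 3.2, 1.3]
finger_gap: 0.159
grasp_force: 25.0
```

```bash
python3 d.py .629 -.195 .05 183
```

```text
t 5.33 pos [ 0.6298 -0.195   0.0513] rot [ 3.1409e+00  2.7000e-03 -3.0782e+00] F [4.3 3.2 1.3] T [ 0.58 -0.9  -0.28] gap 1.4 25.0 q7 1.79
shift cm 0.08 0.0 0.13 turn 0.011
```

move_arm:
  steps:
    - [[0,0,0],-0.06]
    - [[0,0,0],-0.12]
    - [[0,0,0],-0.12]

```text
t: 5.7
ee_pos: [0.6295, -0.195, 0.0513]
eef_rot: [3.141, 0.002, -2.959]
ft_force: [4.7, 3.4, 1.7]
finger_gap: 0.171
grasp_force: 27.7
```

```bash
python3 d.py .629 -.195 .05 183
```

```text
t 5.7 pos [ 0.6295 -0.195   0.0513] rot [ 3.1409e+00  2.2000e-03 -2.9592e+00] F [4.7 3.4 1.7] T [ 0.79 -0.8  -0.66] gap 1.51 27.7 q7 1.89
shift cm 0.05 0.01 0.13 turn 0.13
```

move_arm:
  steps:
    - [[0,0,0],0.1]
    - [[0,0,0],0.12]

```text
t: 5.95
ee_pos: [0.6293, -0.195, 0.0513]
eef_rot: [3.141, 0.001, -3.077]
ft_force: [2.5, 3.8, 4.8]
finger_gap: 0.154
grasp_force: 25.0
```

move_arm:
  steps:
    - [[0,0,0],0]
    - [[0,0,0],0]
    - [[0,0,-4],0]
    - [[0,0,-10],0]
    - [[0,0,-10],0]
  claw: 5

```text
t: 6.58
ee_pos: [0.6309, -0.1977, 0.1556]
eef_rot: [-3.138, 0.007, -3.076]
ft_force: [-0.2, -0.4, -0.0]
finger_gap: 0.565
grasp_force: 0.0
```

```bash
cat > fit.py <<'E'
from h import *
from m2 import up,upx
from scipy.spatial import cKDTree
def fits(f,boxes):
    c,m=up(f);k,l,st,ce=cv2.connectedComponentsWithStats(m)
    for (u,v) in boxes:
        i=min((i for i in range(1,k) if st[i,4]>500),key=lambda i:np.hypot(*(upx(ce[i])-(u,v))))
        cs,_=cv2.findContours((l==i).astype(np.uint8),cv2.RETR_EXTERNAL,cv2.CHAIN_APPROX_NONE)
        p=upx(max(cs,key=len)[:,0]); 
        B=onplane(f,p[:,0],p[:,1],.044)
        # barb tip: farthest contour pts from component centroid
        g=onplane(f,*upx(ce[i]),.044); d=np.hypot(*(B-g)[:,:2].T)
        tip=B[d>d.max()-.004].mean(0)
        # cap: low saturation blob near
        hsv=cv2.cvtColor(c,cv2.COLOR_RGB2HSV);x0,y0,w,h=st[i,:4]
        hull=np.zeros_like(m);cv2.fillConvexPoly(hull,cv2.convexHull(max(cs,key=len)),1)
        cap=(hull>0)&(hsv[...,1]<90)&(hsv[...,2]>100)
        kk,ll,ss,cc=cv2.connectedComponentsWithStats(cap.astype(np.uint8))
        j=1+np.argmax(ss[1:,4]) if kk>1 else 0
        cp=onplane(f,*upx(cc[j]),.063)
        print((u,v),'tip',tip.round(4),'cap',cp.round(4),ss[j,4],'len',np.hypot(*(tip-cp)[:2]).round(4),'yaw',np.degrees(np.arctan2(*(cp-tip)[[1,0]])).round(1))
if __name__=='__main__':
    for n,b in(('top',((337,222),(390,238),(231,238))),('side',((279,258),(262,301),(265,197)))):
        f=dict(shot(n));f['color']=cv2.imread(f'pics/{n}0.png')[:,:,::-1].copy();print(n);fits(f,b)
E
python3 fit.py; python3 d.py .477 -.152 .15 0
```

```text
top
(337, 222) tip [ 0.4509 -0.1553  0.044 ] cap [ 0.4797 -0.1522  0.063 ] 546 len 0.029 yaw 6.0
(390, 238) tip [ 0.423  -0.2828  0.044 ] cap [ 0.4371 -0.2914  0.063 ] 552 len 0.0166 yaw -31.3
(231, 238) tip [0.4348 0.1228 0.044 ] cap [0.4471 0.1363 0.063 ] 559 len 0.0182 yaw 47.6
side
(279, 258) tip [ 0.4809 -0.1602  0.044 ] cap [ 0.4788 -0.1555  0.063 ] 429 len 0.0051 yaw 114.4
(262, 301) tip [ 0.3999 -0.258   0.044 ] cap [ 0.4356 -0.294   0.063 ] 617 len 0.0507 yaw -45.2
(265, 197) tip [0.4491 0.1568 0.044 ] cap [0.4282 0.0483 0.063 ] 340 len 0.1105 yaw -100.9
t 6.67 pos [ 0.6279 -0.1966  0.1508] rot [-3.1409e+00 -5.0000e-04 -3.0759e+00] F [ 0.1 -0.5 -0.4] T [0.03 0.02 0.03] gap 5.01 0.0 q7 1.81
shift cm 14.76 5.44 0.08 turn -3.076
```

```bash
python3 - <<'E'
s=open('fit.py').read()
s=s.replace("        # cap:","        #cap:")
a=s.index("        g=onplane");b=s.index("        #cap:");s=s[:a]+s[b:]
s=s.replace("        print((u","        d=np.hypot(*(B-cp)[:,:2].T);tip=B[d>d.max()-.004].mean(0)\n        print((u")
open('fit.py','w').write(s)
E
python3 fit.py
```

```text
top
(337, 222) tip [ 0.4338 -0.1519  0.044 ] cap [ 0.4797 -0.1522  0.063 ] 546 len 0.0459 yaw -0.4
(390, 238) tip [ 0.4017 -0.2615  0.044 ] cap [ 0.4371 -0.2914  0.063 ] 552 len 0.0464 yaw -40.1
(231, 238) tip [0.4166 0.1018 0.044 ] cap [0.4471 0.1363 0.063 ] 559 len 0.046 yaw 48.5
side
(279, 258) tip [ 0.4755 -0.2165  0.044 ] cap [ 0.4788 -0.1555  0.063 ] 429 len 0.0611 yaw 86.9
(262, 301) tip [ 0.4241 -0.3197  0.044 ] cap [ 0.4356 -0.294   0.063 ] 617 len 0.0282 yaw 66.0
(265, 197) tip [0.4555 0.1567 0.044 ] cap [0.4282 0.0483 0.063 ] 340 len 0.1118 yaw -104.1
```

```bash
python3 d.py .4475 .1363 .14 48.5
```

```text
t 6.78 pos [ 0.627  -0.196   0.1491] rot [ 3.141  -0.0032 -3.0756] F [-0.8  0.4 -0.9] T [0.07 0.   0.03] gap 5.03 0.0 q7 1.81
shift cm 15.71 34.34 0.91 turn 2.361
```

move_arm:
  steps:
    - [[15.7,34.3,0],2.36]
    - [[15.7,34.3,0],2.36]
    - [[15.7,34.3,0],2.36]
    - [[15.7,34.3,0],2.36]
    - [[15.7,34.3,0],2.36]
    - [[15.7,34.3,0],2.36]
    - [[15.7,34.3,0],2.36]
    - [[15.7,34.3,0],2.36]
    - [[15.7,34.3,0],2.36]
    - [[15.7,34.3,0],2.36]
  claw: 5

```text
t: 8.02
ee_pos: [0.448, 0.1354, 0.1495]
eef_rot: [-3.139, 0.002, 1.357]
ft_force: [0.7, -0.1, 0.1]
finger_gap: 0.566
grasp_force: 0.0
```

```bash
python3 d.py .4475 .1363 .14 48.5
```

```text
t 8.03 pos [0.448  0.1354 0.1495] rot [-3.1394e+00  2.3000e-03  1.3569e+00] F [ 0.7 -0.1  0.1] T [-0.01  0.06 -0.02] gap 4.99 0.0 q7 -0.47
shift cm 0.07 -0.06 0.95 turn 0.51
```

move_arm:
  steps:
    - [[0.05,-0.05,1],0.18]
    - [[0.05,-0.05,2],0.36]
    - [[0.05,-0.05,4],0.51]
    - [[0.05,-0.05,8],0.51]
    - [[0.05,-0.05,11.95],0.51]
    - [[0.05,-0.05,11.95],0.51]
    - [[0.05,-0.05,11.95],0.51]

```text
t: 8.9
ee_pos: [0.4488, 0.1363, 0.0317]
eef_rot: [3.141, 0.001, 0.853]
ft_force: [0.5, 0.1, -0.2]
finger_gap: 0.568
grasp_force: 0.0
```

move_arm:
  steps:
    - [[0,0,0],0]
    - [[0,0,0],0]
    - [[0,0,0],0]
    - [[0,0,0],0]
    - [[0,0,0],0]
  claw: 0
  grip_force: 30

```text
t: 9.52
ee_pos: [0.4492, 0.1369, 0.0319]
eef_rot: [3.141, -0.001, 0.853]
ft_force: [-1.5, -0.3, 7.0]
finger_gap: 0.273
grasp_force: 29.9
```

```bash
python3 d.py .4475 .1363 .029 48.5
```

```text
t 9.53 pos [0.4492 0.1369 0.0319] rot [ 3.1414e+00 -1.0000e-03  8.5300e-01] F [-1.5 -0.3  7. ] T [-0.1   0.33  0.05] gap 2.4 29.9 q7 -0.78
shift cm -0.16 -0.08 0.29 turn 0.007
```

move_arm:
  steps:
    - [[0,0,-6],0]
    - [[0,0,-12],0]
    - [[0,0,-15],0]
    - [[0,0,-15],0]

```text
t: 10.02
ee_pos: [0.4499, 0.1373, 0.1831]
eef_rot: [3.14, -0.004, 0.853]
ft_force: [0.1, 0.3, -0.9]
finger_gap: 0.265
grasp_force: 29.9
```

```bash
python3 d.py .617 .0356 .12 78
```

```text
t 10.03 pos [0.4499 0.1373 0.1831] rot [ 3.1402 -0.0043  0.8532] F [ 0.1  0.3 -0.9] T [-0.04  0.14  0.05] gap 2.34 29.9 q7 -0.92
shift cm 3.33 19.28 6.31 turn -0.508
```

move_arm:
  steps:
    - [[3.3,19.3,0],-0.51]
    - [[3.3,19.3,0],-0.51]
    - [[3.3,19.3,0],-0.51]
    - [[3.3,19.3,0],-0.51]
    - [[3.3,19.3,6],-0.51]
    - [[3.3,19.3,6],-0.51]
    - [[3.3,19.3,6],-0.51]

```text
t: 10.9
ee_pos: [0.6155, 0.0351, 0.1219]
eef_rot: [-3.141, 0.0, 1.363]
ft_force: [0.6, 0.7, -0.6]
finger_gap: 0.265
grasp_force: 29.9
```

```bash
python3 d.py .617 .0356 .12 78
python3 - <<'E'
from h import *
f=shot('side');g=shot('top')
a=cv2.resize(f['color'][150:270,270:400],None,fx=3,fy=3,interpolation=cv2.INTER_CUBIC);b=cv2.resize(g['color'][120:240,200:330],None,fx=3,fy=3)
cv2.imwrite('pics/p2.png',np.hstack([a,b])[:,:,::-1])
E
```

```text
t 10.9 pos [0.6155 0.0351 0.1219] rot [-3.1411  0.      1.3632] F [ 0.6  0.7 -0.6] T [-0.06  0.02  0.02] gap 2.33 29.9 q7 -0.14
shift cm 0.08 0.14 0.19 turn 0.002
```

View pics/p2.png

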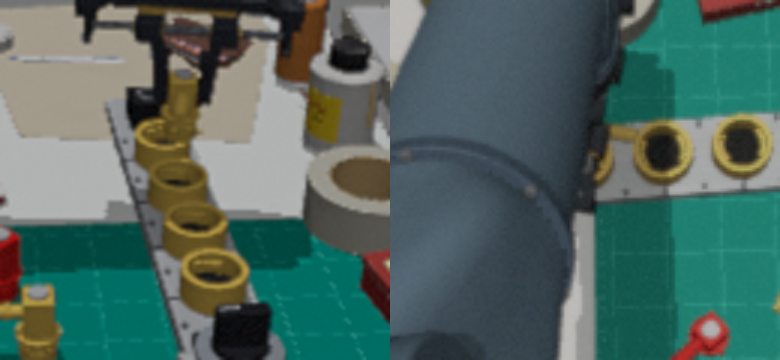

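```bash
cat > sx.py <<'E'
import sys
from h import *
from m2 import up,upx
def proj(f,P):
    E=np.array(f['extrinsics']);c=E[:3,:3]@np.asarray(P,float)+E[:3,3];x=c[:2]/c[2];x=x*(1+f['k1']*(x@x))
    F=210/np.tan(np.radians(f['fovy'])/2);return x*F+[f['cx'],f['cy']]
def onY(f,u,v,y):
    x=ray(f,u,v);E=np.array(f['extrinsics']);R=E[:3,:3];c=-R.T@E[:3,3];d=np.concatenate([x,[1]])@R
    return c+d*(y-c[1])/d[1]
def run(f,m,P,half=25):
    u,v=proj(f,P);U,V=int(4*(u+.5)),int(4*(v+.5))
    out=[]
    for dv in range(-4,5,2):
        r=m[V+dv,U-4*half:U+4*half];k=np.flatnonzero(r)
        # contiguous group extent containing centre allowing gaps
        if len(k)==0: continue
        out.append((k[0],k[-1]))
    a,b=np.median(np.array(out),0);uu=[(U-4*half+q+.5)/4-.5 for q in(a,b)]
    X=[onY(f,q,v,P[1])[0] for q in uu]
    return round(np.mean(X),4),round(X[1]-X[0],4)
if __name__=='__main__':
    f=shot('side');c,m=up(f)
    for i,y in enumerate((-.108,-.036,.036,.108)): print('port',i,'nominal',round(.619-.0534*y,4),run(f,m,[.617-.0534*y,y,.047],16))
    s=get_state();p=s['ee_pos']
    h=[p[0],p[1],p[2]-.032]
    for z in (.012,.016,.020,.055,.058): print('held z',z,run(f,m,[h[0],h[1],h[2]+z],11),'tcp x',p[0].round(4))
    W=pts(f);hsv=cv2.cvtColor(f['color'],cv2.COLOR_RGB2HSV)
    M=(hsv[...,0]>13)&(hsv[...,0]<36)&(hsv[...,1]>100)&(np.hypot(W[...,0]-p[0],W[...,1]-p[1])<.03)
    for a,b in((.01,.02),(.054,.06)):
        q=W[M&(W[...,2]>h[2]+a)&(W[...,2]<h[2]+b)];print('pts',a,len(q),q.mean(0).round(4),q.min(0).round(4),q.max(0).round(4))
E
python3 sx.py
```

```text
port 0 nominal 0.6248 (np.float64(0.6235), np.float64(0.0536))
port 1 nominal 0.6209 (np.float64(0.6186), np.float64(0.0516))
port 2 nominal 0.6171 (np.float64(0.6141), np.float64(0.0497))
port 3 nominal 0.6132 (np.float64(0.6143), np.float64(0.0574))
held z 0.012 (np.float64(0.6103), np.float64(0.0384)) tcp x 0.6169
held z 0.016 (np.float64(0.6144), np.float64(0.0338)) tcp x 0.6169
held z 0.02 (np.float64(0.6145), np.float64(0.0344)) tcp x 0.6169
held z 0.055 (np.float64(0.6166), np.float64(0.0253)) tcp x 0.6169
held z 0.058 (np.float64(0.6177), np.float64(0.0227)) tcp x 0.6169
pts 0.01 31 [0.6119 0.0246 0.1063] [0.5988 0.0166 0.1015] [0.6302 0.0439 0.1112]
pts 0.054 19 [0.6165 0.0293 0.1464] [0.6008 0.0176 0.1455] [0.6286 0.0406 0.1476]
```

```bash
python3 d.py .6163 .0356 .068 78
```

```text
t 11.05 pos [0.6169 0.035  0.1233] rot [ 3.1387e+00 -1.2000e-03  1.3632e+00] F [ 0.2 -0.2 -1.4] T [-0.02  0.11  0.02] gap 2.38 29.9 q7 -0.14
shift cm 0.05 -0.07 5.53 turn 0.002
```

move_arm:
  steps:
    - [[0.05,-0.05,2.5],0]
    - [[0.05,-0.05,4],0]
    - [[0.05,-0.05,4.3],0]
    - [[0.05,-0.05,4.6],0]
    - [[0.05,-0.05,4.8],0]
    - [[0.05,-0.05,5.0],0]
    - [[0.05,-0.05,5.2],0]
    - [[0.05,-0.05,5.2],0]

```text
t: 12.05
ee_pos: [0.6157, 0.0355, 0.0693]
eef_rot: [3.141, -0.0, 1.363]
ft_force: [0.7, 2.7, -1.2]
finger_gap: 0.27
grasp_force: 29.9
```

```bash
python3 d.py .6163 .0356 .060 78
```

```text
t 12.05 pos [0.6157 0.0355 0.0693] rot [ 3.1411e+00 -4.0000e-04  1.3632e+00] F [ 0.7  2.7 -1.2] T [ 0.21 -0.18 -0.02] gap 2.38 29.9 q7 -0.12
shift cm 0.02 0.06 0.93 turn 0.002
```

move_arm:
  steps:
    - [[0.05,0,0.3],0]
    - [[0.08,0,0.6],0]
    - [[0.08,0,0.9],0]
    - [[0.08,0,0.95],0]
    - [[0.08,0,0.95],0]

```text
t: 12.68
ee_pos: [0.6156, 0.0359, 0.0607]
eef_rot: [-3.141, -0.0, 1.363]
ft_force: [-2.7, 0.8, 9.4]
finger_gap: 0.27
grasp_force: 29.9
```

```bash
python3 d.py .6163 .0356 .060 3.1
```

```text
t 12.68 pos [0.6156 0.0359 0.0607] rot [-3.1413e+00 -2.0000e-04  1.3628e+00] F [-2.7  0.8  9.4] T [0.08 0.89 0.01] gap 2.38 29.9 q7 -0.12
shift cm -0.01 0.08 0.07 turn 1.309
```

move_arm:
  steps:
    - [[0,0,0],0.17]
    - [[0,0,0],0.34]
    - [[0,0,0],0.51]
    - [[0,0,0],0.68]
    - [[0,0,0],0.85]
    - [[0,0,0],0.85]

```text
t: 13.42
ee_pos: [0.6174, 0.0355, 0.0612]
eef_rot: [3.139, -0.003, 0.511]
ft_force: [1.0, 0.3, 8.2]
finger_gap: 0.271
grasp_force: 29.9
```

```bash
python3 d.py .6163 .0356 .060 3.1
```

```text
t 13.43 pos [0.6174 0.0355 0.0612] rot [ 3.1391e+00 -2.9000e-03  5.1100e-01] F [1.  0.3 8.2] T [-0.13  0.09 -0.07] gap 2.39 29.9 q7 -0.79
shift cm -0.09 -0.06 0.12 turn 0.457
```

move_arm:
  steps:
    - [[0,0,0.02],0.1]
    - [[0,0,0.06],0.2]
    - [[0,0,0.1],0.3]
    - [[0,0,0.13],0.38]
    - [[0,0,0.15],0.46]
    - [[0,0,0.15],0.46]

```text
t: 14.18
ee_pos: [0.6178, 0.0353, 0.0603]
eef_rot: [3.141, -0.005, 0.052]
ft_force: [-0.8, -1.4, 12.0]
finger_gap: 0.267
grasp_force: 29.9
```

```bash
python3 d.py .6163 .0356 .060 3.1
```

```text
t 14.18 pos [0.6178 0.0353 0.0603] rot [ 3.1407 -0.0045  0.0518] F [-0.8 -1.4 12. ] T [-0.11  0.22 -0.02] gap 2.35 29.9 q7 -1.15
shift cm -0.15 -0.04 0.03 turn -0.002
```

move_arm:
  steps:
    - [[0,0,-0.15],0]
    - [[0,0,-0.3],0]
    - [[0,0,-0.3],0]

```text
t: 14.55
ee_pos: [0.6172, 0.0353, 0.0612]
eef_rot: [3.14, -0.004, 0.053]
ft_force: [6.4, -0.9, -6.1]
finger_gap: 0.269
grasp_force: 29.9
```

```bash
python3 d.py .6163 .0356 .060 3.1
```

```text
t 14.55 pos [0.6172 0.0353 0.0612] rot [ 3.1398 -0.0036  0.0528] F [ 6.4 -0.9 -6.1] T [-0.35 -1.43  0.02] gap 2.37 29.9 q7 -1.15
shift cm -0.09 -0.04 0.12 turn -0.001
```

move_arm:
  steps:
    - [[0,0,0.2],0]
    - [[0,0,0.2],0]
    - [[0,0,0.2],0]

```text
t: 14.92
ee_pos: [0.6175, 0.0353, 0.0606]
eef_rot: [3.141, -0.004, 0.053]
ft_force: [1.8, -1.1, 7.8]
finger_gap: 0.273
grasp_force: 29.9
```

move_arm:
  steps:
    - [[0,0,0],0]
    - [[0,0,0],0]
    - [[0,0,-4],0]
    - [[0,0,-10],0]
    - [[-6,0,-10],0]
    - [[-12,0,-10],0]
    - [[-12,0,-10],0]
  claw: 4.5

```text
t: 15.8
ee_pos: [0.4889, 0.0293, 0.1578]
eef_rot: [-3.14, 0.008, 0.051]
ft_force: [1.4, -0.9, 0.1]
finger_gap: 0.505
grasp_force: 0.0
```

```bash
python3 d.py .4797 -.152 .15 0
python3 - <<'E'
from h import *
f=shot('side');g=shot('top')
a=cv2.resize(f['color'][150:310,240:400],None,fx=2.5,fy=2.5,interpolation=cv2.INTER_CUBIC);b=cv2.resize(g['color'][130:290,200:360],None,fx=2.5,fy=2.5)
cv2.imwrite('pics/p3.png',np.hstack([a,b])[:,:,::-1])
E
```

```text
t 15.8 pos [0.4889 0.0293 0.1578] rot [-3.1396  0.0082  0.0514] F [ 1.4 -0.9  0.1] T [ 0.03  0.07 -0.05] gap 4.45 0.0 q7 -1.23
shift cm -1.85 18.06 0.78 turn 0.051
```

View pics/p3.png

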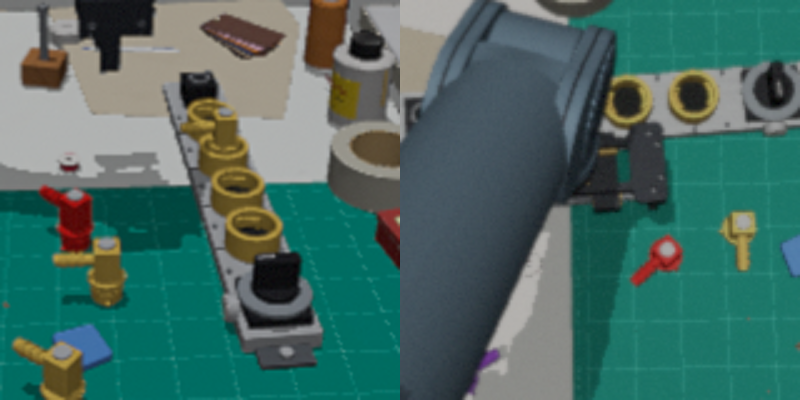

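Side view: the first fitting sits in port2 with its barb to the front, around (200,127). The knob bar now lies along x, so the air is off. Next is the fitting near (740,225).

```bash
python3 - <<'E'
from fit import *
f=shot('top');fits(f,((337,222),(390,238)))
E
python3 d.py .481 -.1525 .13 -0.4
```

```text
(337, 222) tip [ 0.4338 -0.1517  0.044 ] cap [ 0.4799 -0.1522  0.063 ] 589 len 0.0462 yaw -0.7
(390, 238) tip [ 0.4018 -0.2615  0.044 ] cap [ 0.4369 -0.2904  0.063 ] 493 len 0.0455 yaw -39.5
t 15.95 pos [0.4967 0.03   0.1595] rot [-3.1416e+00 -1.1000e-03  5.3700e-02] F [-0.   1.   0.3] T [0.01 0.14 0.01] gap 4.52 0.0 q7 -1.23
shift cm -2.55 18.14 2.95 turn 0.061
```

move_arm:
  steps:
    - [[-2.5,6,0],0.03]
    - [[-2.5,12,0],0.06]
    - [[-2.5,18.1,0],0.06]
    - [[-2.5,18.1,2],0.06]
    - [[-2.5,18.1,4],0.06]
    - [[-2.5,18.1,4],0.06]
    - [[-2.5,18.1,4],0.06]

```text
t: 16.82
ee_pos: [0.4814, -0.1529, 0.1198]
eef_rot: [3.141, -0.001, -0.007]
ft_force: [0.1, 0.1, 0.7]
finger_gap: 0.509
grasp_force: 0.0
```

```bash
python3 d.py .481 -.1525 .031 -0.5
```

```text
t 16.82 pos [ 0.4814 -0.1529  0.1198] rot [ 3.1408e+00 -9.0000e-04 -6.7000e-03] F [0.1 0.1 0.7] T [-0.    0.1  -0.03] gap 4.48 0.0 q7 -0.85
shift cm -0.04 -0.04 8.88 turn 0.002
```

move_arm:
  steps:
    - [[0,0,4],0]
    - [[0,0,8],0]
    - [[0,0,8.8],0]
    - [[0,0,8.8],0]

```text
t: 17.32
ee_pos: [0.481, -0.1528, 0.0321]
eef_rot: [3.141, -0.001, -0.007]
ft_force: [0.2, 0.0, 0.9]
finger_gap: 0.515
grasp_force: 0.0
```

move_arm:
  steps:
    - [[0,0,0],0]
    - [[0,0,0],0]
    - [[0,0,0],0]
    - [[0,0,0],0]
    - [[0,0,0],0]
  claw: 0

```text
t: 17.95
ee_pos: [0.4811, -0.1526, 0.0322]
eef_rot: [-3.141, -0.002, -0.007]
ft_force: [-1.2, 0.4, 8.0]
finger_gap: 0.271
grasp_force: 30.0
```

move_arm:
  steps:
    - [[0,0,-6],0]
    - [[0,0,-12],0]
    - [[0,0,-15],0]
    - [[0,0,-15],0]

```text
t: 18.45
ee_pos: [0.4816, -0.1526, 0.1831]
eef_rot: [-3.142, -0.004, -0.007]
ft_force: [-0.2, 0.1, -1.6]
finger_gap: 0.273
grasp_force: 30.0
```

```bash
python3 d.py .6193 -.0364 .13 78
```

```text
t 18.45 pos [ 0.4816 -0.1526  0.1831] rot [-3.1416 -0.0044 -0.0068] F [-0.2  0.1 -1.6] T [-0.01  0.15  0.05] gap 2.4 30.0 q7 -0.93
shift cm 13.69 -11.72 5.31 turn -1.368
```

move_arm:
  steps:
    - [[4,-4,-1],-0.17]
    - [[8,-8,-1],-0.34]
    - [[13.7,-11.7,-1],-0.51]
    - [[13.7,-11.7,-1],-0.69]
    - [[13.7,-11.7,0],-0.86]
    - [[13.7,-11.7,2],-1.03]
    - [[13.7,-11.7,5],-1.2]
    - [[13.7,-11.7,6],-1.37]
    - [[13.7,-11.7,7],-1.37]
    - [[13.7,-11.7,7],-1.37]

```text
t: 19.7
ee_pos: [0.617, -0.0364, 0.1097]
eef_rot: [-3.139, 0.0, 1.36]
ft_force: [0.1, 0.2, -1.2]
finger_gap: 0.267
grasp_force: 30.0
```

```bash
python3 sx.py|grep -v "port [23]"; python3 d.py .6194 -.0364 .0695 78
```

```text
port 0 nominal 0.6248 (np.float64(0.6229), np.float64(0.0536))
port 1 nominal 0.6209 (np.float64(0.6186), np.float64(0.0503))
held z 0.012 (np.float64(0.6097), np.float64(0.0397)) tcp x 0.6177
held z 0.016 (np.float64(0.6107), np.float64(0.0409)) tcp x 0.6177
held z 0.02 (np.float64(0.6108), np.float64(0.0415)) tcp x 0.6177
held z 0.055 (np.float64(0.6147), np.float64(0.0235)) tcp x 0.6177
held z 0.058 (np.float64(0.6142), np.float64(0.0216)) tcp x 0.6177
pts 0.01 26 [ 0.6134 -0.0492  0.0919] [ 0.6014 -0.0538  0.0889] [ 0.6256 -0.0391  0.0979]
pts 0.054 30 [ 0.6117 -0.0437  0.1348] [ 0.5887 -0.0491  0.1327] [ 0.6257 -0.0292  0.1374]
t 19.75 pos [ 0.6177 -0.0364  0.1106] rot [-3.1404e+00  2.0000e-04  1.3602e+00] F [ 0.8 -0.6 -1.9] T [ 0.01  0.07 -0.02] gap 2.37 30.0 q7 0.03
shift cm 0.04 0.16 4.11 turn -0.001
```

move_arm:
  steps:
    - [[0,0.2,1.8],0]
    - [[0,0.2,2.6],0]
    - [[0,0.2,2.9],0]
    - [[0,0.2,3.2],0]
    - [[0,0.2,3.5],0]
    - [[0,0.2,3.8],0]
    - [[0,0.2,4.0],0]
    - [[0,0.2,4.0],0]

```text
t: 20.75
ee_pos: [0.62, -0.0369, 0.0712]
eef_rot: [-3.141, 0.0, 1.363]
ft_force: [-0.6, 0.8, -1.6]
finger_gap: 0.267
grasp_force: 30.0
```

```bash
python3 d.py .620 -.0364 .060 78
```

```text
t 20.75 pos [ 0.62   -0.0369  0.0712] rot [-3.1414e+00  1.0000e-04  1.3628e+00] F [-0.6  0.8 -1.6] T [-0.06  0.09 -0.04] gap 2.35 30.0 q7 0.05
shift cm 0.05 -0.01 1.12 turn 0.001
```

move_arm:
  steps:
    - [[0,0,0.4],0]
    - [[0,0,0.8],0]
    - [[0,0,1.1],0]
    - [[0,0,1.15],0]
    - [[0,0,1.15],0]

```text
t: 21.38
ee_pos: [0.6201, -0.0366, 0.06]
eef_rot: [-3.141, -0.0, 1.363]
ft_force: [-2.1, 1.1, 2.4]
finger_gap: 0.271
grasp_force: 30.0
```

```bash
python3 d.py .620 -.0364 .060 3.1
```

```text
t 21.38 pos [ 0.6201 -0.0366  0.06  ] rot [-3.1415e+00 -3.0000e-04  1.3631e+00] F [-2.1  1.1  2.4] T [0.28 0.31 0.02] gap 2.39 30.0 q7 0.05
shift cm 0.02 -0.02 0.0 turn 1.309
```

move_arm:
  steps:
    - [[0,0,0.06],0.17]
    - [[0,0,0.06],0.34]
    - [[0,0,0.06],0.51]
    - [[0,0,0.06],0.68]
    - [[0,0,0.06],0.85]
    - [[0,0,0.08],0.95]
    - [[0,0,0.12],1.05]
    - [[0,0,0.16],1.15]
    - [[0,0,0.19],1.23]
    - [[0,0,0.21],1.31]

```text
t: 22.62
ee_pos: [0.6221, -0.0372, 0.0585]
eef_rot: [3.14, -0.004, 0.051]
ft_force: [3.0, -1.0, -0.5]
finger_gap: 0.271
grasp_force: 30.0
```

```bash
python3 d.py .620 -.0364 .060 3.1
```

```text
t 22.62 pos [ 0.6221 -0.0372  0.0585] rot [ 3.1402 -0.004   0.0511] F [ 3.  -1.  -0.5] T [-0.05 -0.62  0.21] gap 2.39 30.0 q7 -0.99
shift cm -0.2 -0.09 -0.15 turn -0.003
```

move_arm:
  steps:
    - [[0,0,0],0]
    - [[0,0,0],0]

```text
t: 22.88
ee_pos: [0.6217, -0.0372, 0.0584]
eef_rot: [3.141, -0.003, 0.055]
ft_force: [5.1, -0.3, -0.3]
finger_gap: 0.268
grasp_force: 30.0
```

```bash
python3 d.py .620 -.0364 .060 3.1
```

```text
t 22.88 pos [ 0.6217 -0.0372  0.0584] rot [ 3.1406 -0.0033  0.0545] F [ 5.1 -0.3 -0.3] T [ 0.03 -1.1   0.01] gap 2.36 30.0 q7 -0.99
shift cm -0.17 -0.09 -0.16 turn 0.0
```

move_arm:
  steps:
    - [[0,0,0],0]
    - [[0,0,0],0]
    - [[0,0,-4],0]
    - [[0,0,-9],0]
    - [[0,0,-10],0]
  claw: 4.5

```text
t: 23.5
ee_pos: [0.6212, -0.0375, 0.1605]
eef_rot: [3.141, -0.004, 0.053]
ft_force: [-0.2, 0.4, -0.3]
finger_gap: 0.508
grasp_force: 0.0
```

```bash
python3 d.py .438 -.2912 .12 -40
```

```text
t 23.5 pos [ 0.6212 -0.0375  0.1605] rot [ 3.1413 -0.0037  0.0528] F [-0.2  0.4 -0.3] T [0.   0.19 0.02] gap 4.48 0.0 q7 -1.06
shift cm -19.64 24.36 4.05 turn 0.751
```

move_arm:
  steps:
    - [[-4.9,6,0],0.18]
    - [[-9.8,12,0],0.36]
    - [[-14.7,18,0],0.54]
    - [[-19.6,24.4,0],0.72]
    - [[-19.6,24.4,2],0.75]
    - [[-19.6,24.4,4],0.75]
    - [[-19.6,24.4,4],0.75]
    - [[-19.6,24.4,4],0.75]

```text
t: 24.5
ee_pos: [0.4383, -0.2895, 0.1175]
eef_rot: [-3.141, 0.001, -0.694]
ft_force: [-0.7, 0.9, 0.1]
finger_gap: 0.51
grasp_force: 0.0
```

```bash
python3 - <<'E'
from h import *
from m2 import *
f=shot('side')
import sx
hsv=cv2.cvtColor(f['color'],cv2.COLOR_RGB2HSV)
# cap of fitting2 in side view
y,x=300,262
from fit import fits
fits(f,((262,301),))
E
python3 d.py .438 -.2912 .031 -40
```

```text
(262, 301) tip [ 0.4241 -0.3194  0.044 ] cap [ 0.4362 -0.2941  0.063 ] 538 len 0.028 yaw 64.4
t 24.55 pos [ 0.4385 -0.2897  0.1179] rot [-3.141  -0.     -0.6941] F [ 0.4 -0.   1.4] T [0.11 0.13 0.04] gap 4.46 0.0 q7 -1.1
shift cm 0.06 0.15 8.69 turn 0.004
```

Not moved (side view cap is unchanged).

move_arm:
  steps:
    - [[0.05,0.15,4],0]
    - [[0.05,0.15,8],0]
    - [[0.05,0.15,8.6],0]
    - [[0.05,0.15,8.6],0]

```text
t: 25.05
ee_pos: [0.4375, -0.2924, 0.0325]
eef_rot: [-3.142, -0.001, -0.696]
ft_force: [-0.7, -0.6, 1.0]
finger_gap: 0.511
grasp_force: 0.0
```

move_arm:
  steps:
    - [[0,0,0],0]
    - [[0,0,0],0]
    - [[0,0,0],0]
    - [[0,0,0],0]
    - [[0,0,0],0]
  claw: 0

```text
t: 25.68
ee_pos: [0.4374, -0.2927, 0.0325]
eef_rot: [-3.141, -0.001, -0.697]
ft_force: [0.7, 1.3, 6.5]
finger_gap: 0.269
grasp_force: 29.9
```

move_arm:
  steps:
    - [[0,0,-6],0]
    - [[0,0,-12],0]
    - [[0,0,-15],0]
    - [[0,0,-15],0]

```text
t: 26.18
ee_pos: [0.4377, -0.2929, 0.1835]
eef_rot: [-3.14, -0.004, -0.697]
ft_force: [1.3, -0.1, -2.3]
finger_gap: 0.267
grasp_force: 29.9
```

```bash
python3 d.py .624 -.1084 .12 78
```

```text
t 26.18 pos [ 0.4377 -0.2929  0.1835] rot [-3.1402 -0.0036 -0.6969] F [ 1.3 -0.1 -2.3] T [ 0.07  0.13 -0.02] gap 2.36 29.9 q7 -1.18
shift cm 2.44 -26.11 6.35 turn -2.058
```

move_arm:
  steps:
    - [[0.6,-6,0],-0.18]
    - [[1.2,-12,0],-0.36]
    - [[1.8,-18,0],-0.54]
    - [[2.4,-24,0],-0.72]
    - [[2.4,-26.1,0],-0.9]
    - [[2.4,-26.1,0],-1.08]
    - [[2.4,-26.1,0],-1.26]
    - [[2.4,-26.1,0],-1.44]
    - [[2.4,-26.1,0],-1.62]
    - [[2.4,-26.1,0],-1.8]

```text
t: 27.42
ee_pos: [0.6215, -0.1071, 0.1796]
eef_rot: [-3.138, 0.0, 1.109]
ft_force: [-0.1, 1.3, -1.7]
finger_gap: 0.271
grasp_force: 29.9
```

```bash
python3 d.py .624 -.1082 .115 78.1
```

```text
t 27.43 pos [ 0.6215 -0.1071  0.1796] rot [-3.1383e+00  4.0000e-04  1.1090e+00] F [-0.1  1.3 -1.7] T [-0.08  0.11  0.02] gap 2.39 29.9 q7 -0.08
shift cm 0.02 0.27 6.46 turn -0.254
```

move_arm:
  steps:
    - [[0,0.15,3],-0.13]
    - [[0,0.15,6],-0.25]
    - [[0,0.15,6.5],-0.25]
    - [[0,0.15,6.5],-0.25]
    - [[0,0.15,6.5],-0.25]

```text
t: 28.05
ee_pos: [0.6247, -0.1085, 0.1176]
eef_rot: [3.14, -0.0, 1.352]
ft_force: [0.3, 0.4, -1.7]
finger_gap: 0.271
grasp_force: 29.9
```

```bash
python3 sx.py|grep -v "port [123]"; python3 d.py .624 -.1082 .0705 78.1
```

```text
port 0 nominal 0.6248 (np.float64(0.6232), np.float64(0.0518))
held z 0.012 (np.float64(0.6182), np.float64(0.0385)) tcp x 0.6247
held z 0.016 (np.float64(0.6188), np.float64(0.0402)) tcp x 0.6247
held z 0.02 (np.float64(0.6194), np.float64(0.0407)) tcp x 0.6247
held z 0.055 (np.float64(0.6234), np.float64(0.0255)) tcp x 0.6247
held z 0.058 (np.float64(0.6232), np.float64(0.0255)) tcp x 0.6247
pts 0.01 25 [ 0.6201 -0.1209  0.0997] [ 0.6096 -0.125   0.0964] [ 0.6332 -0.1091  0.1047]
pts 0.054 35 [ 0.6229 -0.1159  0.1425] [ 0.6118 -0.1253  0.14  ] [ 0.6345 -0.1011  0.1442]
t 28.1 pos [ 0.6247 -0.1084  0.1177] rot [ 3.1399e+00 -1.0000e-04  1.3520e+00] F [-0.3 -0.7 -1.1] T [-0.06  0.12 -0.01] gap 2.32 29.9 q7 0.16
shift cm 0.01 -0.08 4.72 turn -0.011
```

move_arm:
  steps:
    - [[0,-0.03,2.5],-0.01]
    - [[0,-0.03,3.2],-0.01]
    - [[0,-0.03,3.5],-0.01]
    - [[0,-0.03,3.8],-0.01]
    - [[0,-0.03,4.1],-0.01]
    - [[0,-0.03,4.4],-0.01]
    - [[0,-0.03,4.7],-0.01]
    - [[0,-0.03,4.7],-0.01]

```text
t: 29.1
ee_pos: [0.6235, -0.1082, 0.0694]
eef_rot: [-3.141, 0.0, 1.363]
ft_force: [0.0, 0.7, -1.2]
finger_gap: 0.274
grasp_force: 29.9
```

```bash
python3 d.py .624 -.1082 .0605 78.1
```

```text
t 29.1 pos [ 0.6235 -0.1082  0.0694] rot [-3.1412e+00  1.0000e-04  1.3629e+00] F [ 0.   0.7 -1.2] T [-0.07  0.05 -0.08] gap 2.41 29.9 q7 0.19
shift cm 0.01 0.04 0.89 turn -0.0
```

move_arm:
  steps:
    - [[0,0,0.4],0]
    - [[0,0,0.8],0]
    - [[0,0,0.95],0]
    - [[0,0,0.95],0]
    - [[0,0,0.95],0]

```text
t: 29.72
ee_pos: [0.6236, -0.1082, 0.0604]
eef_rot: [-3.141, -0.0, 1.363]
ft_force: [-1.2, 0.6, 1.9]
finger_gap: 0.266
grasp_force: 29.9
```

```bash
python3 d.py .624 -.1082 .0605 3.1
```

```text
t 29.73 pos [ 0.6236 -0.1082  0.0604] rot [-3.1413e+00 -1.0000e-04  1.3629e+00] F [-1.2  0.6  1.9] T [0.   0.48 0.01] gap 2.34 29.9 q7 0.19
shift cm 0.01 0.04 -0.01 turn 1.309
```

move_arm:
  steps:
    - [[0,0,0.04],0.17]
    - [[0,0,0.04],0.34]
    - [[0,0,0.04],0.51]
    - [[0,0,0.04],0.68]
    - [[0,0,0.04],0.85]
    - [[0,0,0.06],0.95]
    - [[0,0,0.1],1.05]
    - [[0,0,0.14],1.15]
    - [[0,0,0.17],1.23]
    - [[0,0,0.19],1.31]

```text
t: 30.98
ee_pos: [0.6245, -0.1085, 0.0586]
eef_rot: [3.141, -0.002, 0.051]
ft_force: [-0.3, 0.2, 1.4]
finger_gap: 0.272
grasp_force: 29.9
```

```bash
python3 d.py .624 -.1082 .060 3.1
```

```text
t 30.98 pos [ 0.6245 -0.1085  0.0586] rot [ 3.1406e+00 -1.6000e-03  5.1300e-02] F [-0.3  0.2  1.4] T [-0.25  0.19  0.17] gap 2.4 29.9 q7 -0.86
shift cm -0.05 -0.03 -0.14 turn -0.003
```

move_arm:
  steps:
    - [[0,0,0],0]
    - [[0,0,0],0]
    - [[0,0,-4],0]
    - [[0,0,-9],0]
    - [[0,0,-10],0]
  claw: 4.5

```text
t: 31.6
ee_pos: [0.6255, -0.1092, 0.1616]
eef_rot: [3.14, -0.005, 0.054]
ft_force: [-0.1, 0.2, 0.1]
finger_gap: 0.51
grasp_force: 0.0
```

```bash
python3 d.py .423 .280 .17 90
```

```text
t 31.6 pos [ 0.6255 -0.1092  0.1616] rot [ 3.1405 -0.0053  0.0536] F [-0.1  0.2  0.1] T [ 0.01  0.11 -0.05] gap 4.49 0.0 q7 -0.93
shift cm -18.14 -39.95 -0.84 turn -1.517
```

move_arm:
  steps:
    - [[-2.6,-5.7,-1.5],-0.18]
    - [[-5.2,-11.4,-1.5],-0.36]
    - [[-7.8,-17.1,-1.5],-0.54]
    - [[-10.4,-22.8,-1.5],-0.72]
    - [[-13,-28.5,-1.5],-0.9]
    - [[-15.6,-34.2,-1.5],-1.08]
    - [[-18.1,-40,-1.5],-1.26]
    - [[-18.1,-40,-1.5],-1.4]
    - [[-18.1,-40,-1.5],-1.52]
    - [[-18.1,-40,-1.5],-1.52]

```text
t: 32.85
ee_pos: [0.4214, 0.2815, 0.1728]
eef_rot: [-3.141, 0.0, 1.573]
ft_force: [0.7, 0.2, -0.4]
finger_gap: 0.507
grasp_force: 0.0
```

```bash
cat > chk.py <<'E'
from h import *
import sys
f=shot('side');g=shot('top')
a=cv2.resize(f['color'][130:300,220:380],None,fx=2.5,fy=2.5,interpolation=cv2.INTER_CUBIC);b=cv2.resize(g['color'][130:300,150:310] if len(sys.argv)<3 else g['color'][130:300,200:360],None,fx=2.5,fy=2.5,interpolation=cv2.INTER_CUBIC)
cv2.imwrite('pics/'+sys.argv[1],np.hstack([a,b])[:,:,::-1])
from fit import fits
W=pts(f)
for y in(-.1085,-.0366,.0353):
    cx=.6183-.0534*y
    q=W[(np.abs(W[...,0]-cx)<.009)&(np.abs(W[...,1]-y)<.012)&(W[...,2]>.07)];print('top z side',len(q),np.percentile(q[:,2],[50,90]).round(4),q.mean(0).round(4))
E
python3 chk.py c1.png r;python3 d.py .423 .280 .062 90
```

```text
top z side 64 [0.0843 0.0876] [ 0.624  -0.114   0.0826]
top z side 47 [0.0849 0.0876] [ 0.6203 -0.0416  0.0834]
top z side 49 [0.0838 0.0871] [0.6164 0.0297 0.0821]
t 32.95 pos [0.4217 0.2812 0.1729] rot [-3.1411e+00  4.0000e-04  1.5704e+00] F [ 0.1  0.2 -0.3] T [-0.08  0.06  0.01] gap 4.49 0.0 q7 -0.44
shift cm -0.12 0.13 11.09 turn -0.0
```

View pics/c1.png

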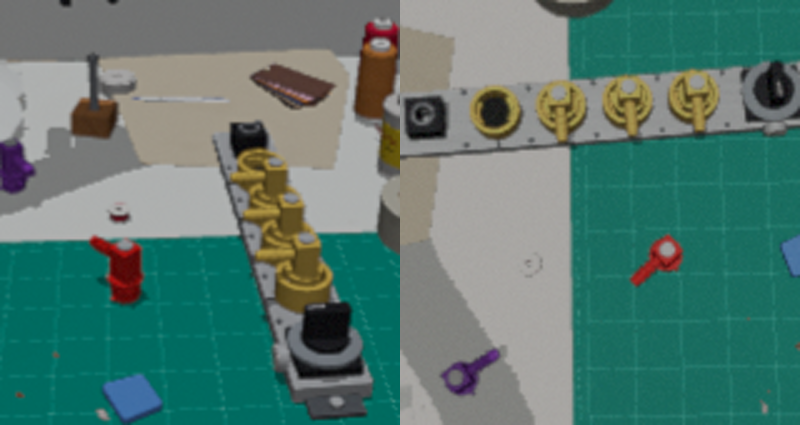

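All three fittings sit at equal height with their barbs straight out over the front, at (562,125), (630,120) and (697,115). Now the tube.

move_arm:
  steps:
    - [[-0.1,0.1,5],0]
    - [[-0.1,0.1,9],0]
    - [[-0.1,0.1,11.1],0]
    - [[-0.1,0.1,11.1],0]
    - [[-0.1,0.1,11.1],0]

```text
t: 33.58
ee_pos: [0.4234, 0.2807, 0.063]
eef_rot: [3.141, -0.0, 1.572]
ft_force: [-0.0, -0.6, 0.7]
finger_gap: 0.51
grasp_force: 0.0
```

move_arm:
  steps:
    - [[0,0,0],0]
    - [[0,0,0],0]
    - [[0,0,0],0]
    - [[0,0,0],0]
    - [[0,0,0],0]
    - [[0,0,0],0]
  claw: 0
  grip_force: 45

```text
t: 34.33
ee_pos: [0.4229, 0.2807, 0.0624]
eef_rot: [3.141, -0.0, 1.573]
ft_force: [0.3, 0.4, 3.1]
finger_gap: 0.134
grasp_force: 44.5
```

```bash
python3 d.py .423 .280 .062 90
```

```text
t 34.33 pos [0.4229 0.2807 0.0624] rot [ 3.1413e+00 -3.0000e-04  1.5729e+00] F [0.3 0.4 3.1] T [-0.04  0.15 -0.01] gap 1.18 44.5 q7 -0.33
shift cm -0.07 0.01 0.04 turn 0.002
```

move_arm:
  steps:
    - [[0,0,-3],0]
    - [[0,0,-6],0]
    - [[0,0,-9],0]
    - [[0,0,-9],0]

```text
t: 34.83
ee_pos: [0.4238, 0.2813, 0.1538]
eef_rot: [3.139, -0.002, 1.573]
ft_force: [0.3, -0.1, 0.3]
finger_gap: 0.13
grasp_force: 44.4
```

```bash
python3 d.py .6084 .1842 .125 90
python3 - <<'E'
from h import *
p=get_state()['ee_pos']
f=shot('side');W=pts(f);m=(np.hypot(W[...,0]-p[0],W[...,1]-p[1])<.02)
for a,b in((.1,.118),(.118,.14)):
    q=W[m&(W[...,2]>a)&(W[...,2]<b)]
    if len(q): print(p.round(4),a,len(q),q.mean(0).round(4),q.min(0).round(4),q.max(0).round(4))
E
```

```text
t 34.83 pos [0.4238 0.2813 0.1538] rot [ 3.1389e+00 -2.5000e-03  1.5729e+00] F [ 0.3 -0.1  0.3] T [-0.01  0.11  0.02] gap 1.14 44.4 q7 -0.41
shift cm -9.75 18.43 2.88 turn 0.002
[0.4238 0.2813 0.1538] 0.1 15 [0.4242 0.2803 0.108 ] [0.4205 0.2764 0.1011] [0.4298 0.286  0.1159]
[0.4238 0.2813 0.1538] 0.118 27 [0.4231 0.279  0.1288] [0.4181 0.2734 0.1187] [0.4279 0.2852 0.1394]
```

move_arm:
  steps:
    - [[-2.5,5,0],0]
    - [[-5,10,0],0]
    - [[-7.5,15,0],0]
    - [[-9.7,18.4,0],0]
    - [[-9.7,18.4,2.5],0]
    - [[-9.7,18.4,2.5],0]
    - [[-9.7,18.4,2.5],0]

```text
t: 35.75
ee_pos: [0.6063, 0.1844, 0.1268]
eef_rot: [-3.14, 0.0, 1.574]
ft_force: [-0.5, -0.2, -0.3]
finger_gap: 0.132
grasp_force: 44.4
```

```bash
python3 d.py .6084 .1842 .105 90; python3 chk.py c2.png
```

```text
t 35.75 pos [0.6063 0.1844 0.1268] rot [-3.1402e+00  2.0000e-04  1.5737e+00] F [-0.5 -0.2 -0.3] T [0.03 0.11 0.12] gap 1.16 44.4 q7 -0.08
shift cm -0.02 0.21 2.18 turn 0.003
top z side 63 [0.0843 0.0881] [ 0.6239 -0.1137  0.0829]
top z side 51 [0.0849 0.0875] [ 0.6206 -0.0424  0.0837]
top z side 48 [0.0844 0.0867] [0.6171 0.0301 0.082 ]
```

View pics/c2.png

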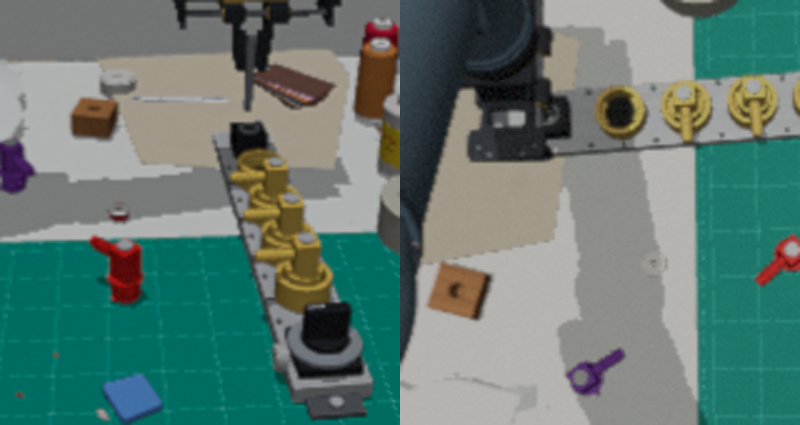

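The tube hangs over the inlet, in line at (248,105) above the block at (248,135). Descending.

move_arm:
  steps:
    - [[0,0.1,1.5],0]
    - [[0,0.1,2.0],0]
    - [[0,0.1,2.4],0]
    - [[0,0.1,2.8],0]
    - [[0,0.1,2.8],0]

```text
t: 36.48
ee_pos: [0.6083, 0.1833, 0.0991]
eef_rot: [3.141, 0.001, 1.572]
ft_force: [2.4, -1.8, -1.4]
finger_gap: 0.132
grasp_force: 44.3
```

```bash
python3 d.py .6084 .1842 .0754 90
```

```text
t 36.48 pos [0.6083 0.1833 0.0991] rot [3.1411e+00 8.0000e-04 1.5724e+00] F [ 2.4 -1.8 -1.4] T [-0.54 -0.26  0.05] gap 1.17 44.3 q7 -0.07
shift cm 0.09 0.01 2.37 turn 0.002
```

move_arm:
  steps:
    - [[-0.05,0.07,0.4],0]
    - [[-0.05,0.07,0.8],0]
    - [[-0.05,0.07,1.2],0]
    - [[-0.05,0.07,1.6],0]
    - [[-0.05,0.07,2.0],0]
    - [[-0.05,0.07,2.3],0]
    - [[-0.05,0.07,2.3],0]

```text
t: 37.35
ee_pos: [0.6087, 0.1833, 0.0759]
eef_rot: [-3.142, 0.0, 1.573]
ft_force: [1.3, -0.9, -2.0]
finger_gap: 0.13
grasp_force: 44.3
```

```bash
python3 d.py .6084 .1842 .0754 90
```

```text
t 37.35 pos [0.6087 0.1833 0.0759] rot [-3.1416e+00  3.0000e-04  1.5728e+00] F [ 1.3 -0.9 -2. ] T [-0.55 -0.31 -0.02] gap 1.14 44.3 q7 -0.05
shift cm 0.09 -0.03 0.05 turn 0.002
```

move_arm:
  steps:
    - [[0,0,0.15],0]
    - [[0,0,0.3],0]
    - [[0,0,0.3],0]

```text
t: 37.72
ee_pos: [0.6095, 0.1836, 0.0753]
eef_rot: [3.14, -0.001, 1.573]
ft_force: [-3.6, -2.9, 16.4]
finger_gap: 0.133
grasp_force: 45.3
```

```bash
python3 d.py .6084 .1842 .0754 90
```

```text
t 37.73 pos [0.6095 0.1836 0.0753] rot [ 3.1404e+00 -1.0000e-03  1.5727e+00] F [-3.6 -2.9 16.4] T [-0.64  0.99  0.  ] gap 1.17 45.3 q7 -0.05
shift cm 0.06 -0.11 -0.01 turn 0.002
```

move_arm:
  steps:
    - [[0,0,-0.25],0]
    - [[0,0,-0.25],0]

```text
t: 37.98
ee_pos: [0.6089, 0.1836, 0.0759]
eef_rot: [3.141, -0.0, 1.573]
ft_force: [-0.4, -1.2, 2.5]
finger_gap: 0.13
grasp_force: 44.8
```

move_arm:
  steps:
    - [[0,0,-0.25],0]
    - [[0,0,-0.25],0]
    - [[0,0,-5],0]
    - [[0,0,-10],0]
    - [[0,0,-10],0]
  claw: 4.5

```text
t: 38.6
ee_pos: [0.6113, 0.1843, 0.1799]
eef_rot: [3.135, -0.003, 1.573]
ft_force: [0.2, 0.6, 0.4]
finger_gap: 0.51
grasp_force: 0.0
```

```bash
python3 d.py .629 -.1955 .15 183.1
```

```text
t 38.6 pos [0.6113 0.1843 0.1799] rot [ 3.1347e+00 -2.9000e-03  1.5731e+00] F [0.2 0.6 0.4] T [-0.12  0.08 -0.01] gap 4.5 0.0 q7 -0.1
shift cm -37.99 1.68 2.99 turn -1.623
```

move_arm:
  steps:
    - [[-5,0.2,0],-0.18]
    - [[-10,0.4,0],-0.36]
    - [[-15,0.6,0],-0.54]
    - [[-20,0.8,0],-0.72]
    - [[-25,1,0],-0.9]
    - [[-30,1.2,0],-1.08]
    - [[-35,1.5,0],-1.26]
    - [[-38,1.7,0],-1.44]
    - [[-38,1.7,0],-1.62]
    - [[-38,1.7,0],-1.62]

```text
t: 39.85
ee_pos: [0.6259, -0.1963, 0.1747]
eef_rot: [3.14, -0.001, -3.092]
ft_force: [-0.9, -0.3, -0.3]
finger_gap: 0.51
grasp_force: 0.0
```

```bash
python3 d.py .629 -.1955 .051 183.1
python3 - <<'E'
from h import *
f=shot('side');W=pts(f)
T=W[235:270,325:365].reshape(-1,3);r=np.hypot(T[:,0]-.629,T[:,1]+.195)
q=T[(T[:,2]>.06)&(T[:,2]<.085)&(r<.03)];print(len(q),q.mean(0).round(4),q.min(0).round(4),q.max(0).round(4),np.linalg.svd(q[:,:2]-q[:,:2].mean(0))[2].round(2).tolist())
# tube height in inlet
q=W[(np.hypot(W[...,0]-.6085,W[...,1]-.1838)<.015)&(W[...,2]>.06)];print('tube',len(q),q.mean(0).round(4),q[:,2].max().round(4))
E
```

```text
t 39.85 pos [ 0.6259 -0.1963  0.1747] rot [ 3.1400e+00 -1.3000e-03 -3.0923e+00] F [-0.9 -0.3 -0.3] T [ 0.09  0.01 -0.02] gap 4.49 0.0 q7 1.91
shift cm -0.31 0.06 12.37 turn -0.005
144 [ 0.6274 -0.1988  0.0688] [ 0.6075 -0.205   0.0601] [ 0.6484 -0.189   0.0748] [[1.0, 0.06], [0.06, -1.0]]
tube 77 [0.607  0.1817 0.0913] 0.116
```

move_arm:
  steps:
    - [[-0.2,0.1,5],0]
    - [[-0.2,0.1,10],0]
    - [[-0.2,0.1,12.3],0]
    - [[-0.2,0.1,12.3],0]
    - [[-0.2,0.1,12.3],0]

```text
t: 40.52
ee_pos: [0.6299, -0.1956, 0.0546]
eef_rot: [-3.141, 0.003, -3.091]
ft_force: [1.0, 0.1, 0.8]
finger_gap: 0.511
grasp_force: 0.0
```

move_arm:
  steps:
    - [[0,0,0],0]
    - [[0,0,0],0]
    - [[0,0,0],0]
    - [[0,0,0],0]
    - [[0,0,0],0]
    - [[0,0,0],0]
  claw: 0
  grip_force: 25

```text
t: 41.28
ee_pos: [0.6287, -0.195, 0.0532]
eef_rot: [3.141, 0.0, -3.09]
ft_force: [-0.8, 2.1, 6.3]
finger_gap: 0.154
grasp_force: 25.0
```

```bash
python3 d.py .629 -.1955 .051 34.1
```

```text
t 41.27 pos [ 0.6287 -0.195   0.0532] rot [ 3.1412e+00  2.0000e-04 -3.0900e+00] F [-0.8  2.1  6.3] T [0.36 0.32 0.03] gap 1.36 25.0 q7 1.91
shift cm -0.03 -0.05 0.22 turn 2.598
```

move_arm:
  steps:
    - [[0,0,0],0.17]
    - [[0,0,0],0.34]
    - [[0,0,0],0.51]
    - [[0,0,0],0.68]
    - [[0,0,0],0.85]
    - [[0,0,0],1.02]
    - [[0,0,0],1.19]
    - [[0,0,0],1.36]
    - [[0,0,0],1.53]
    - [[0,0,0],1.7]

```text
t: 42.52
ee_pos: [0.6291, -0.1946, 0.0533]
eef_rot: [3.141, -0.001, 1.488]
ft_force: [0.3, 2.0, 3.8]
finger_gap: 0.156
grasp_force: 25.0
```

move_arm:
  steps:
    - [[0,0,0],0.17]
    - [[0,0,0],0.34]
    - [[0,0,0],0.51]
    - [[0,0,0],0.68]
    - [[0,0,0],0.8]
    - [[0,0,0],0.8]

```text
t: 43.28
ee_pos: [0.6293, -0.1948, 0.0533]
eef_rot: [3.141, -0.001, 0.693]
ft_force: [-1.1, 2.1, 5.6]
finger_gap: 0.155
grasp_force: 25.0
```

```bash
python3 d.py .629 -.1955 .051 34.1
```

```text
t 43.27 pos [ 0.6293 -0.1948  0.0533] rot [ 3.1411e+00 -9.0000e-04  6.9260e-01] F [-1.1  2.1  5.6] T [ 0.56  0.14 -0.05] gap 1.37 25.0 q7 -0.1
shift cm -0.07 0.04 0.23 turn 0.097
```

move_arm:
  steps:
    - [[0,0,0],0.1]
    - [[0,0,0],0.2]
    - [[0,0,0],0.2]

```text
t: 43.65
ee_pos: [0.6291, -0.195, 0.0532]
eef_rot: [3.141, -0.0, 0.494]
ft_force: [-0.7, 1.2, 5.2]
finger_gap: 0.169
grasp_force: 25.9
```

```bash
python3 d.py .629 -.1955 .051 34.1
```

```text
t 43.65 pos [ 0.6291 -0.195   0.0532] rot [ 3.1412e+00 -3.0000e-04  4.9450e-01] F [-0.7  1.2  5.2] T [0.35 0.26 0.52] gap 1.49 25.9 q7 -0.27
shift cm -0.03 0.04 0.22 turn -0.101
```

move_arm:
  steps:
    - [[0,0,0],-0.08]
    - [[0,0,0],-0.08]

```text
t: 43.9
ee_pos: [0.6291, -0.195, 0.0532]
eef_rot: [3.142, -0.001, 0.573]
ft_force: [0.3, 2.3, 4.3]
finger_gap: 0.155
grasp_force: 25.0
```

move_arm:
  steps:
    - [[0,0,0],0]
    - [[0,0,0],0]
    - [[0,0,-5],0]
    - [[0,0,-11],0]
    - [[-5,3,-14],0]
    - [[-10,6,-14],0]
    - [[-15,9,-14],0]
    - [[-15,9,-14],0]
  claw: 4.5

```text
t: 44.9
ee_pos: [0.5467, -0.3585, 0.1934]
eef_rot: [3.139, 0.003, 0.563]
ft_force: [-0.1, -0.2, -1.0]
finger_gap: 0.511
grasp_force: 0.0
```

```bash
python3 chk.py c3.png r
python3 - <<'E'
from h import *
f=shot('side');W=pts(f)
T=W[225:275,315:375].reshape(-1,3);r=np.hypot(T[:,0]-.629,T[:,1]+.195)
q=T[(T[:,2]>.062)&(T[:,2]<.085)&(r<.025)];v=np.linalg.svd(q[:,:2]-q[:,:2].mean(0))[2][0];print('bar yaw side',np.degrees(np.arctan2(v[1],v[0])))
E
```

```text
bar yaw side 54.86415753444052Traceback (most recent call last):
  File "chk.py", line 10, in <module>
    q=W[(np.abs(W[...,0]-cx)<.009)&(np.abs(W[...,1]-y)<.012)&(W[...,2]>.07)];print('top z side',len(q),np.percentile(q[:,2],[50,90]).round(4),q.mean(0).round(4))
                                                                                                       ~~~~~~~~~~~~~^^^^^^^^^^^^^^^^
    return _quantile_unchecked(
        a, q, axis, out, overwrite_input, method, keepdims, weights)
    return _ureduce(a,
                    func=_quantile_ureduce_func,
    ...<5 lines>...
                    overwrite_input=overwrite_input,
                    method=method)
    r = func(a, **kwargs)
    result = _quantile(arr,
                       quantiles=q,
    ...<2 lines>...
                       out=out,
                       weights=wgt)
    slices_having_nans = np.isnan(arr[-1, ...])
                                  ~~~^^^^^^^^^
IndexError: index -1 is out of bounds for axis 0 with size 0
```

View pics/c3.png

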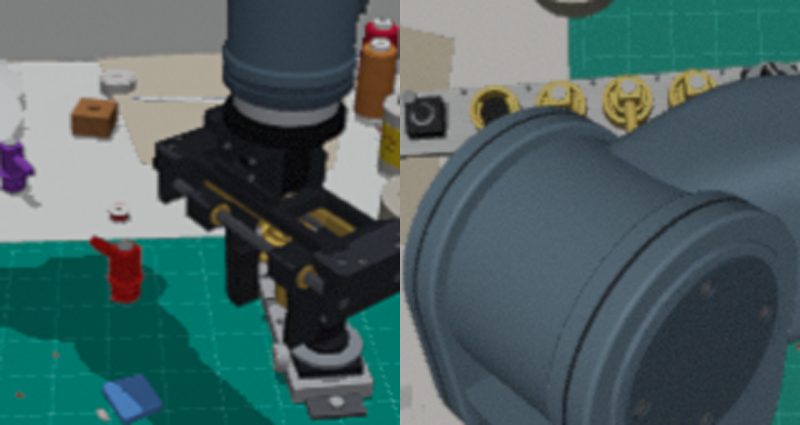

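The gripper blocks the view, so I'll move aside to the left for a final check.

```bash
python3 d.py .42 .30 .23 90
```

```text
t 45.05 pos [ 0.5517 -0.3513  0.1922] rot [-3.1406e+00 -3.0000e-04  5.7350e-01] F [-0.1 -0.  -0.2] T [-0.04  0.11  0.07] gap 4.52 0.0 q7 -0.03
shift cm 24.27 -61.85 -3.78 turn -0.997
```

move_arm:
  steps:
    - [[0,0,-4],0]
    - [[24.3,-61.8,-4],-1]
    - [[24.3,-61.8,-4],-1]
    - [[24.3,-61.8,-4],-1]
    - [[24.3,-61.8,-4],-1]
    - [[24.3,-61.8,-4],-1]
    - [[24.3,-61.8,-4],-1]
    - [[24.3,-61.8,-4],-1]
    - [[24.3,-61.8,-4],-1]
    - [[24.3,-61.8,-4],-1]

```text
t: 46.3
ee_pos: [0.4391, 0.203, 0.233]
eef_rot: [3.141, -0.001, 1.576]
ft_force: [0.8, 0.4, 0.6]
finger_gap: 0.511
grasp_force: 0.0
```

move_arm:
  steps:
    - [[3,-10,0],0]
    - [[3,-10,0],0]
    - [[3,-10,0],0]
    - [[3,-10,0],0]

```text
t: 46.8
ee_pos: [0.3406, 0.2299, 0.2331]
eef_rot: [3.141, -0.001, 1.575]
ft_force: [0.1, 0.4, -0.2]
finger_gap: 0.508
grasp_force: 0.0
```

```bash
python3 - <<'E'
from h import *
f=shot('side');W=pts(f)
T=W[225:275,315:375].reshape(-1,3);r=np.hypot(T[:,0]-.629,T[:,1]+.195)
q=T[(T[:,2]>.062)&(T[:,2]<.085)&(r<.025)];v=np.linalg.svd(q[:,:2]-q[:,:2].mean(0))[2][0];print('bar yaw side',len(q),np.degrees(np.arctan2(v[1],v[0])))
g=shot('top');W=pts(g);T=W[145:190,325:372].reshape(-1,3);r=np.hypot(T[:,0]-.629,T[:,1]+.195)
q=T[(T[:,2]>.062)&(T[:,2]<.085)&(r<.025)];v=np.linalg.svd(q[:,:2]-q[:,:2].mean(0))[2][0];print('bar yaw top',len(q),np.degrees(np.arctan2(v[1],v[0])))
E
python3 chk.py c4.png r; python3 d.py .42 .3 .2 90
```

```text
bar yaw side 121 -149.00427648402936
bar yaw top 100 -145.51077000919344
top z side 68 [0.0839 0.0877] [ 0.6241 -0.114   0.0819]
top z side 46 [0.0854 0.0877] [ 0.6202 -0.0419  0.0834]
top z side 45 [0.0837 0.0876] [0.616  0.0297 0.0826]
t 47.0 pos [0.3413 0.2287 0.2328] rot [3.1410e+00 3.0000e-04 1.5714e+00] F [-0.4  0.3 -1. ] T [-0.05  0.09 -0.03] gap 4.5 0.0 q7 -0.58
shift cm 7.13 7.88 3.28 turn 0.001
```

View pics/c4.png

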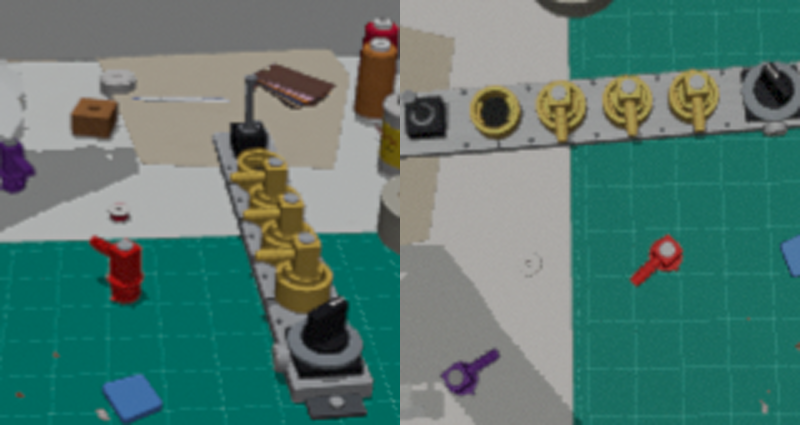

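The knob bar is at about 33° (expected 34° when fully open), the tube is home, and the three barbs point to the front.

```bash
python3 -c "
from bench import *
print(hand_in())"
```

```text
the job is handed in; nothing more can be done
None
```

I handed the job in after about 47 s of robot time; the order was air off, the three fittings I found screwed tight in ports 0–2 with barbs to the front, supply tube fully home, then air fully on. The verdict wasn't shown.

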